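Unlock the medicine box with its T-key

ROBOT

A 6-joint arm with a two-finger parallel gripper is mounted at the origin on the work surface. World frame = base frame: x ahead of the robot, y to its left, z up, the work surface at z = 0. Lengths are in mm, angles in rad, forces in N, time in s.
With the tool pointing down it reaches from about 275 to 1000 mm from the base axis. Payload 8.4 kg.
Tool frame: the origin (TCP) lies on the centre line of the jaws, within the pads' length; the fingertips stand 22 mm ahead of it and the grasp point (between the pads) lies 3 mm ahead of it; z points along the fingers, x is the direction in which the jaws open and shut, and the axes are right-handed (so a half turn about z gives the same grasp; the last joint's range is limited). The gripper opens to 85 mm and grips with 20 to 120 N. Pads are 22 mm wide; open, the fingers measure 114 mm over their backs; the gripper's body (76 mm by 85 mm) begins 54 mm behind the grasp point. The pads swing forward as they close: fully open they stand 13 mm farther back than shut.
Start: joints at [1.318, 0.353, 1.633, -0, 1.155, -0.002], TCP at [155.11, 605.449, 253.281] pointing down, gripper open.
Joint ranges: [-2.63, 2.63], [-0.92, 2.1], [0.06, 2.66], [-1.3, 4.44], [0, 2.69], [-3.02, 3.02]. Speed limits (rad/s): [2.22, 2.22, 2.79, 3.14, 3.14, 3.14].

INTERFACE

Orientations are given as [roll, pitch, yaw] about the fixed x, y, z axes, in that order (R = Rz(yaw) Ry(pitch) Rx(roll)).
In Python, from rig import status, viewer, job gives the robot as it stands.
- The arm moves only by the tool send_rows, never from a script. Its argument "plan" is a list of rows, each a list of 3 entries, a list of its own where there are three numbers: the shift along the tool's x, y, z in m, then the turn, a rotation vector about the tool's x, y, z in rad, then the opening, from -1 (shut) to 1 (fully open). In form: [[[x, y, z], [rx, ry, rz], jaw], ...]. A call has exactly 5 rows; each row is the pose to reach, as a shift and turn from the pose measured when the call began, along the tool's axes at that moment; what a row does not reach only later rows make up. A row lasts 1/12 s, in which the tool goes at most 41.7 mm and 7.16 degrees, less where a joint would pass 70% of its speed; a pose out of reach is approached as far as the arm can. A call with a gripper value outside its range is refused whole. The fingers move at their own pace and stop on an object; "squeeze" is the grip in N (left out, the last holds). Time passes only in rows, so rows that repeat a pose let the fingers close, or fill a call up. It gives the time, the measured TCP pose, the force and the opening at its end, in the units of the state.
- status.sense(): the state, without advancing time (a new reading comes with each control period).
- viewer.grab_frame(name): name is "scene" or "top" or "wrist"; returns the picture (384x512x3 uint8, red, green, blue); there is no depth.
- viewer.camera_params(name): a dict with "intrinsics" (3x3 intrinsics, pixels), "xyz" and "orientation" of the camera in the world. Camera axes: x right, y down, z forward; pixel columns grow to the right and rows downward; lengths in mm; the calibration is good to about 2 mm. A picture is of the moment at which its call begins: read the wrist's pose just before it. camera_params takes no time and is no camera call; for the wrist camera it gives the pose at the moment of the call.
- job.sign_off(): hands the job in, once; it reports no verdict.
Trained networks look in the newest picture that a camera, given by its name, has taken for a name from the list of things; names that differ only in an ending like _2 or _b are one class to them, and where a whole thing is asked for, a point or a joint stands for the part that bears it (a point fixed in the world has none). Each returns a list of dicts, best first, with "p" (0 to 1); they miss things now and then, are a little off and sometimes report something else, mostly with a low value. They report only what shows in the picture. A call takes as long as a camera call. They do not tell look-alikes from the thing itself.
- viewer.cut_out(label, camera): "mask" (384x512 bool, what is visible of it) and "extent" ([left, top, width, height] in pixels, round what is visible of it).
The state is a dict: "clock": time; "qpos": joint angles; "qvel": joint speeds; "joint_efforts": joint torques, N m; "eef_pos": TCP position; "tcp_rot": TCP orientation; "contact_force": force on the tool from outside, world axes, zero at the start; "wrist_torque": the same for the moment, N m; "opening": opening from 0.0 (shut) to 1.0 (fully open).
Only numpy, scipy, OpenCV 4.12 (cv2) and the standard library are available. Lean on these libraries where they do the work, as an engineer would, in place of code of your own. Each camera call takes 0.05 s, during which the arm holds its last target.

TASK

Unlock the medicine lock box with the steel T-key from the sloping rest: stand the key upright in the round lock collar on top of the box and let go of it, then take it again by its cross bar from above, press and turn it clockwise until its blade drops into the hidden slot, and go on turning clockwise as far as it goes, so that the bar points from the front to the back of the box. Leave the key standing fully home in the lock, and do not shift or knock over the other things standing on the table.

Things in the scene. Friction and masses are not known exactly. Their poses are not given: they have to be found in the camera images.
- key_mid (a point): Middle of the steel T-key on its shank's axis, 67 mm from the tip. Key 134 mm long, 98-196 g: round shank 16 mm thick from 12 to 112 mm above the tip. Key axes: z from tip to bar, y along bar and blade. At the start it leans in the rest 55 degrees from level, tip down and roughly towards the robot, bar level, up and away; shank free all round from 31 to 112 mm.
- key_tip (a point): Tip of the key, on the shank's axis, axes as key_mid. The tip is a flat blade 14 mm wide (key's y), 6 mm thick (x) and 12 mm long; above it the shank's shoulder.
- key_bar (a point): Middle of the key's cross bar, 123 mm from the tip, axes as key_mid. The bar is 46 mm long (key's y), 18 mm thick (x), 22 mm high (z) and is the top of the key.
- key_rest: Wooden sloping rest, fixed: base 130 x 70 x 8 mm, 0.12 m high; origin at the centre of its underside, x from the low end (key tip) to the high end (ledge under the key's bar). Its x is the key's heading at the start.
- lock_box: Grey steel lock box, fixed, 120 (x, front to back) x 150 (y) x 90 mm high; origin at the centre of its underside, front (lip) at -x, hinges at +x, z up. A round lock collar stands in the middle of its top.
- lock_mouth (a point): Centre of the collar's mouth, 115 mm above the table, axes as lock_box. Collar 40 mm across outside; inside 25 mm wide for the first 8 mm, then a bore 18 mm wide for 32 mm, down to the flat brass face of the lock core. The bore keeps a key that is let go upright within about 0.1 rad.
- lock_face (a point): Centre of the core's face, 40 mm below the mouth, 75 mm above the table; axes as lock_box. A slot 16 x 8 mm through it takes the blade (two opposite turns fit, within about 0.13 rad). Key on the face: tip 75 mm high; fully home: 63 mm. Slot at the start 0.65 to 1.22 rad anticlockwise (from above) of the box's x. Key turns it clockwise against 0.15 N m to a stop along the box's x (unlocked).
- egg_timer: Bystander: green plastic egg timer, round, 58 mm across, 66 mm high, with a ridge knob on top; stands on the table between the lock box and the key rest. Origin at the centre of its underside.
- spice_jar: Bystander: closed glass spice jar, 46 mm across, 95 mm high, standing at one side of the table. Origin at the centre of its underside.
- pill_crusher: Bystander: stainless steel pill crusher, 48 mm across, 90 mm high, standing at one side of the table. Origin at the centre of its underside.
- pill_organiser: Bystander: closed white week pill organiser, 120 x 35 x 24 mm, lying flat in front of the offcut shelf. Origin at the centre of its underside.
Things that resemble listed ones, but are neither listed nor needed, are in the scene too. Leave any green look-alike of the part that bears key_mid alone.

How it is judged (in metres and radians):
On the way, in this order (a step that is already met when the one before it is completed fails the run):
1. the key stands upright in the lock collar, let go by the fingers (z of key_tip in the frame of lock_box below 0.085 m and horizontal distance between key_tip and lock_mouth below 0.006 m and angle between key_mid's own z axis and vertical below 0.2 rad and contact force between the fingers and key below 0.1 N), for 0.2 s.
2. the key is fully home in the slot and turned to the unlocked stop, its bar from front to back (z of key_tip in the frame of lock_box below 0.068 m and horizontal distance between key_tip and lock_mouth below 0.006 m and angle between key_mid's own z axis and vertical below 0.2 rad and angle between the y axis of key_mid and the x axis of lock_box, either way round below 0.25 rad), for 0.2 s.
At the end, for the whole second after the job is handed in: The key stands in the lock fully home (tip below 68 mm above the table, within 6 mm of the lock's axis, upright within 0.2 rad), its bar within 0.25 rad of the box's front-to-back direction, at rest and released; no listed bystander has moved more than 30 mm or tipped over (all of step 2 and contact force between the fingers and key below 0.1 N and linear speed of key below 0.02 m/s); the robot touches nothing.
It fails at once if a bystander is shifted by more than 30 mm (distance of any of egg_timer, spice_jar, pill_crusher, pill_organiser from where it was at the start of the episode above 0.03 m).
It fails at once if a bystander is tipped (angle between any of egg_timer, spice_jar, pill_crusher, pill_organiser's own z axis and vertical above 0.4 rad).
It also fails if it takes over 67 s, if anything falls off the work surface, if the arm or the gripper's body presses on something with over 40 N, if the wrist force passes 120 N, or if a joint passes its speed limit or range.

## Working session

There is one attempt and no reset: what is moved stays moved. The work goes in short steps, Python scripts to look and compute and a tool call to move; the robot and the scene stay as the last step left them, time stands still between calls to the robot, and variables do not carry over. Pictures are saved under pics/ and viewed, and the job is handed in when it is done.

Besides the shell and the picture viewer there is one more tool, called after "Request:" in YAML: its name, and indented under it one key for each argument. send_rows: Moves the arm, as the interface text tells. Its arguments: {"type":"object","properties":{"plan":{"type":"array"},"squeeze":{"type":"number"}},"required":["plan"]}

```bash
ls -la; mkdir -p pics; cat > h.py <<'E'
import numpy as np,cv2
from scipy.spatial.transform import Rotation as R
from rig import status, viewer, job
def save(n,f):
    im=viewer.grab_frame(n); cv2.imwrite('pics/'+f,im[:,:,::-1]); return im
E
python3 - <<'E'
from h import *
print(status.sense())
for n in ['scene','top','wrist']:
    save(n,n+'0.png'); print(n,viewer.camera_params(n))
E
```

```text
total 12
drwxr-xr-x  3 agent agent 4096 Dec  7 14:27 .
drwxr-xr-x 23 root  root  4096 Dec  7 14:27 ..
drwxr-xr-x  2 agent agent 4096 Dec  7 14:27 pics
{'clock': 0.0, 'qpos': array([ 1.31757948e+00,  3.53687703e-01,  1.63418130e+00,  8.71375268e-06,
        1.15523127e+00, -2.41773523e-03]), 'qvel': array([-7.41739023e-04, -1.38206229e-04,  6.14310420e-04, -7.02283589e-05,
       -5.74250011e-05, -2.42044306e-04]), 'joint_efforts': array([ 1.44197779e-04, -6.05261278e+01, -3.42070270e+01,  1.92990824e-04,
        9.68282955e-03, -5.58447709e-05]), 'eef_pos': array([154.99825719, 604.97546293, 252.51679393]), 'tcp_rot': array([-3.14158104e+00,  1.50759505e-03,  1.31999370e+00]), 'contact_force': array([1.01412243, 0.46563336, 0.12640721]), 'wrist_torque': array([-0.05376555, -0.00458315, -0.0022749 ]), 'opening': 1.000595968559521}
scene {'intrinsics': array([[391.19373622,   0.        , 256.40121476],
       [  0.        , 391.19373622, 190.09135641],
       [  0.        ,   0.        ,   1.        ]]), 'xyz': array([ 985.68811985,  462.64367514, 1181.50967049]), 'orientation': array([-2.57694573,  0.01252929,  2.31668565])}
top {'intrinsics': array([[413.97180193,   0.        , 254.65972257],
       [  0.        , 413.97180193, 191.67769021],
       [  0.        ,   0.        ,   1.        ]]), 'xyz': array([ 316.30286208,   11.20047671, 1205.75681285]), 'orientation': array([-2.99548859, -0.00889198, -1.59580362])}
wrist {'intrinsics': array([[267.58022745,   0.        , 254.9377276 ],
       [  0.        , 267.58022745, 191.65139092],
       [  0.        ,   0.        ,   1.        ]]), 'xyz': array([ 79.7358726 , 624.48917577, 373.74594787]), 'orientation': array([2.83528115e+00, 4.99949697e-04, 1.32039198e+00])}
```

View pics/scene0.png

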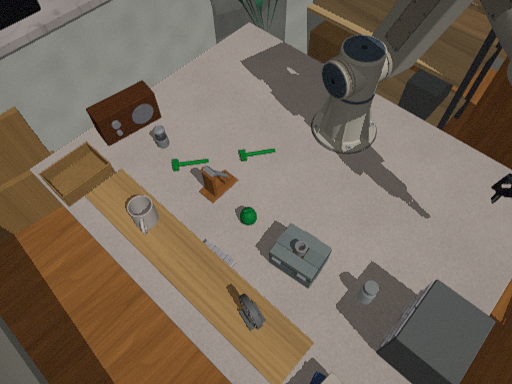

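View pics/top0.png

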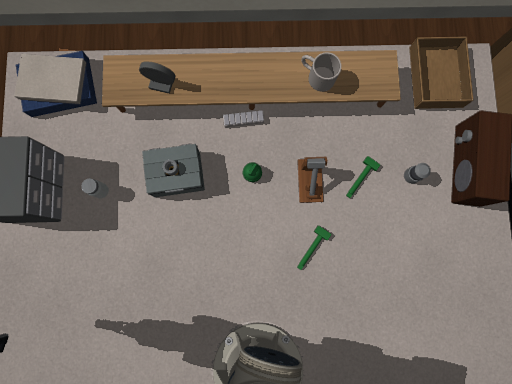

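View pics/wrist0.png

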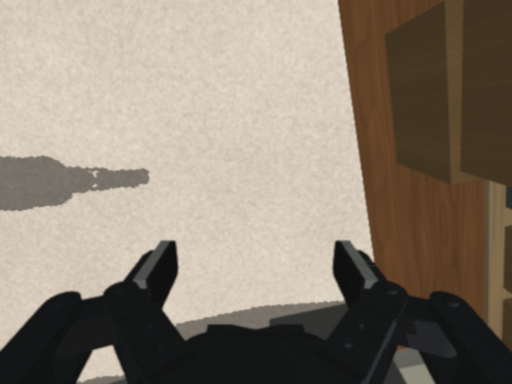

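```bash
cat >> h.py <<'E'
def cam(n):
    p=viewer.camera_params(n); return p['intrinsics'],np.array(p['xyz']),R.from_euler('xyz',p['orientation']).as_matrix()
def ray(c,uv):
    K,o,M=c; d=M@np.linalg.inv(K)@np.array([uv[0],uv[1],1.]); return o,d/np.linalg.norm(d)
def proj(c,P):
    K,o,M=c; q=(np.atleast_2d(P)-o)@M; q=q@K.T; return q[:,:2]/q[:,2:]
def atz(c,uv,z):
    o,d=ray(c,uv); return o+d*(z-o[2])/d[2]
def tri(obs):
    A=np.zeros((3,3));b=np.zeros(3);L=[]
    for c,uv in obs:
        o,d=ray(c,uv);P=np.eye(3)-np.outer(d,d);A+=P;b+=P@o;L.append((P,o))
    x=np.linalg.solve(A,b); return x,[np.linalg.norm(P@(x-o)) for P,o in L]
E
python3 - <<'E'
from h import *
for n in ['scene','top']:
    im=save(n,n+'1.png');c=cam(n)
    for l in ['key_mid','key_rest','lock_box','egg_timer','spice_jar','pill_crusher','pill_organiser']:
        for r in viewer.cut_out(l,n)[:4]:
            ys,xs=np.nonzero(r['mask']); 
            if len(xs)==0: continue
            print(n,l,round(r['p'],2),r['extent'],'cent',xs.mean().round(1),ys.mean().round(1),atz(c,(xs.mean(),ys.mean()),40).round())
def crop(n,x,y,w,h,s,f):
    im=cv2.imread('pics/'+n+'1.png')[y:y+h,x:x+w]; cv2.imwrite('pics/'+f,cv2.resize(im,None,fx=s,fy=s,interpolation=cv2.INTER_CUBIC))
crop('scene',180,140,160,150,5,'cs.png'); crop('top',140,135,200,75,4,'ct.png')
E
```

```text
scene key_mid 0.7 [239.8, 151.0, 31.9, 9.5] cent 251.8 154.0 [ 360. -158.   40.]
scene key_mid 0.68 [171.0, 158.8, 37.1, 12.7] cent 185.4 163.5 [ 553. -306.   40.]
scene key_mid 0.57 [207.4, 167.9, 22.9, 6.8] cent 213.6 172.3 [ 512. -202.   40.]
scene key_rest 0.65 [205.1, 168.1, 25.9, 7.9] cent 213.3 172.2 [ 512. -203.   40.]
scene key_rest 0.56 [202.3, 169.8, 35.1, 32.6] cent 216.5 185.6 [ 544. -154.   40.]
scene lock_box 0.95 [269.9, 224.9, 59.0, 64.2] cent 299.0 255.2 [552. 223.  40.]
scene egg_timer 0.57 [242.0, 207.8, 13.7, 18.1] cent 248.0 216.1 [558.  10.  40.]
scene spice_jar 0.81 [358.5, 284.7, 22.6, 19.0] cent 367.8 292.0 [505. 447.  40.]
scene spice_jar 0.66 [204.3, 243.0, 30.1, 26.4] cent 222.1 255.4 [714.  46.  40.]
scene pill_crusher 0.75 [152.8, 125.1, 13.4, 25.8] cent 160.6 137.1 [ 534. -469.   40.]
scene pill_organiser 0.77 [205.0, 243.0, 30.8, 24.9] cent 221.9 255.0 [713.  45.  40.]
top key_mid 0.72 [295.4, 222.2, 35.6, 45.7] cent 313.9 244.4 [ 335. -165.   40.]
top key_mid 0.72 [348.7, 156.3, 24.4, 41.6] cent 362.7 174.6 [ 530. -315.   40.]
top key_mid 0.67 [307.2, 155.2, 15.7, 42.9] cent 314.4 171.2 [ 543. -176.   40.]
top key_rest 0.95 [299.9, 157.5, 21.5, 48.6] cent 308.1 183.1 [ 509. -157.   40.]
top lock_box 0.82 [140.3, 143.5, 62.3, 52.8] cent 172.5 170.3 [555. 230.  40.]
top lock_box 0.26 [298.9, 159.4, 22.3, 44.0] cent 308.4 183.0 [ 509. -158.   40.]
top egg_timer 0.77 [241.1, 162.9, 18.6, 16.2] cent 251.8 171.1 [547.   3.  40.]
top spice_jar 0.76 [83.1, 179.2, 28.8, 19.3] cent 94.4 187.7 [510. 451.  40.]
top pill_crusher 0.85 [403.1, 160.5, 30.5, 21.8] cent 416.6 172.3 [ 533. -471.   40.]
top pill_organiser 0.7 [224.8, 110.0, 38.8, 14.4] cent 242.6 118.9 [703.  27.  40.]
```

```bash
python3 - <<'E'
import cv2
im=cv2.imread('pics/scene1.png')[150:210,185:245]
a=cv2.resize(im,None,fx=6,fy=6,interpolation=cv2.INTER_CUBIC)
im=cv2.imread('pics/top1.png')[145:205,285:345]
b=cv2.resize(im,None,fx=6,fy=6,interpolation=cv2.INTER_CUBIC)
cv2.imwrite('pics/keyc.png',cv2.hconcat([a,b]))
E
```

```text
(no output)
```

View pics/keyc.png

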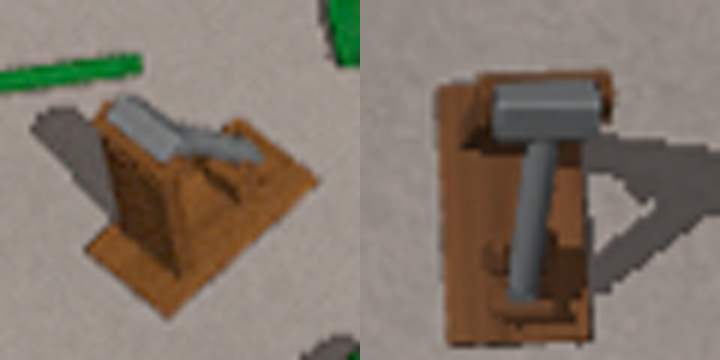

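View pics/ct.png

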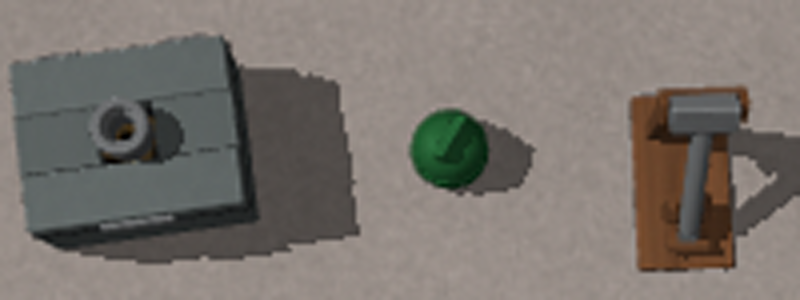

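View pics/cs.png

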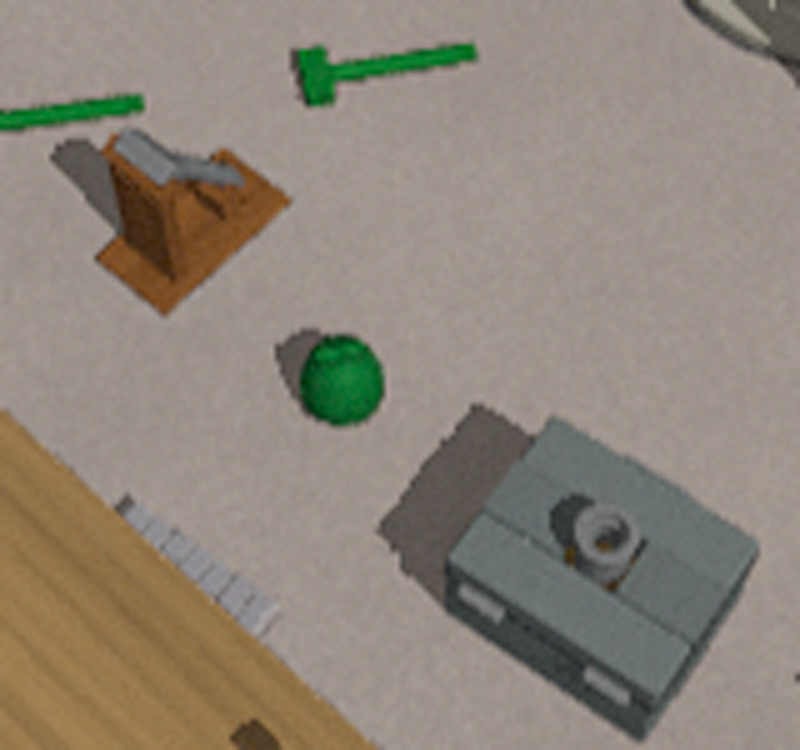

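```bash
python3 - <<'E'
from h import *
t=cam('top');s=cam('scene')
T=lambda x,y:(140+x/4,135+y/4); S=lambda x,y:(180+x/5,140+y/5)
T2=lambda x,y:(285+(x-360)/6,145+y/6); S2=lambda x,y:(185+x/6,150+y/6)
print('mouth',tri([(t,T(121,128)),(s,S(608,533))]))
print('bar',tri([(t,T2(547,112)),(s,S2(147,127))]))
print('tipish',tri([(t,T2(521,297)),(s,S2(255,150))]))
for p in [(10,62),(222,36),(256,213),(32,232)]: print('box',atz(t,T(*p),90).round())
for p in [(448,567),(553,418),(757,548),(655,697)]: print('boxS',atz(s,S(*p),90).round())
for p in [(440,85),(590,340),(448,343)]: print('rest',atz(t,T2(*p),8).round())
for p in [(85,248),(168,318),(320,182),(240,120)]: print('restS',atz(s,S2(*p),8).round())
E
```

```text
mouth (array([550.39055363, 224.49373515, 105.69383089]), [np.float64(0.6537965807514887), np.float64(0.6537965807515482)])
bar (array([ 549.06683387, -170.54835989,  116.32719253]), [np.float64(0.843515655653467), np.float64(0.843515655653371)])
tipish (array([ 478.07449524, -168.70347017,   19.86377658]), [np.float64(0.4149709860518572), np.float64(0.4149709860519405)])
box [602. 304.  90.]
box [617. 158.  90.]
box [493. 135.  90.]
box [483. 287.  90.]
boxS [625. 165.  90.]
boxS [506. 147.  90.]
boxS [491. 294.  90.]
boxS [605. 306.  90.]
rest [ 586. -136.    8.]
rest [ 458. -203.    8.]
rest [ 458. -134.    8.]
restS [ 590. -200.    8.]
restS [ 590. -128.    8.]
restS [ 463. -129.    8.]
restS [ 463. -197.    8.]
```

```bash
cat >> h.py <<'E'
def pose():
    s=status.sense(); return np.array(s['eef_pos']),R.from_euler('xyz',s['tcp_rot']),s
def toolR(az,down):  # tool z heading az, 'down' rad below level; tool -y (camera) up side
    z=np.array([np.cos(az)*np.cos(down),np.sin(az)*np.cos(down),-np.sin(down)])
    x=np.array([np.sin(az),-np.cos(az),0]); return R.from_matrix(np.c_[x,np.cross(z,x),z])
def plan(tp,tR,cyl=False,step=40,ang=6.8,jaw=1.0,n=5):
    p,r,s=pose(); tp=np.array(tp,float)
    rv=(r.inv()*tR).as_rotvec()
    if cyl:
        c=lambda q:np.array([np.hypot(q[0],q[1]),np.arctan2(q[1],q[0]),q[2]])
        a,b=c(p),c(tp); L=np.linalg.norm([b[0]-a[0],(b[1]-a[1])*max(a[0],b[0]),b[2]-a[2]])
        f=lambda k:(lambda v:np.array([v[0]*np.cos(v[1]),v[0]*np.sin(v[1]),v[2]]))(a+(b-a)*k)
    else: L=np.linalg.norm(tp-p); f=lambda k:p+(tp-p)*k
    N=max(int(np.ceil(max(L/step,np.degrees(np.linalg.norm(rv))/ang))),1)
    print('rows needed',N,'dist',L.round(1),'ang',np.degrees(np.linalg.norm(rv)).round(1))
    out=[]
    for i in range(1,n+1):
        k=min(i/N,1); d=r.inv().apply(f(k)-p)/1000
        out.append([d.round(4).tolist(),(rv*k).round(3).tolist(),jaw])
    print(str(out).replace('-0.0,','0.0,')); return out
E
cat > v.py <<'E'
from h import *
plan([427,-169,182],toolR(0,np.radians(50)),cyl=True)
E
cat > a.py <<'E'
from h import *
# via: swing with tool down, high
plan([430,-120,300],toolR(-0.1,np.radians(89)),cyl=True)
E
python3 a.py
```

```text
rows needed 26 dist 1012.1 ang 171.4
[[[-0.008, 0.0378, -0.0018], [0.0, 0.001, 0.115], 1.0], [[-0.0183, 0.0747, -0.0036], [0.0, 0.002, 0.23], 1.0], [[-0.0308, 0.1104, -0.0054], [0.0, 0.003, 0.345], 1.0], [[-0.0453, 0.1449, -0.0072], [0.0, 0.004, 0.46], 1.0], [[-0.0618, 0.178, -0.009], [0.0, 0.005, 0.575], 1.0]]
```

Request:
send_rows:
  plan:
    - [[-0.008,0.038,-0.004],[0,0,0.115],1]
    - [[-0.018,0.075,-0.008],[0,0,0.23],1]
    - [[-0.031,0.11,-0.012],[0,0,0.345],1]
    - [[-0.045,0.145,-0.016],[0,0,0.46],1]
    - [[-0.062,0.178,-0.02],[0,0,0.575],1]

```text
clock: 1.37
eef_pos: [313.7, 500.4, 273.6]
tcp_rot: [-3.142, -0.001, 0.74]
contact_force: [0.7, -0.7, -0.2]
opening: 1.002
```

```bash
python3 a.py
```

```text
rows needed 21 dist 771.8 ang 138.1
[[[0.0019, 0.0365, -0.0013], [0.0, 0.001, 0.115], 1.0], [[0.0015, 0.0726, -0.0025], [0.001, 0.002, 0.23], 1.0], [[-0.0012, 0.1082, -0.0038], [0.001, 0.003, 0.344], 1.0], [[-0.0061, 0.1431, -0.005], [0.001, 0.004, 0.459], 1.0], [[-0.013, 0.1773, -0.0063], [0.002, 0.005, 0.574], 1.0]]
```

Request:
send_rows:
  plan:
    - [[0.002,0.037,-0.001],[0,0,0.115],1]
    - [[0.002,0.073,-0.003],[0,0,0.23],1]
    - [[-0.001,0.108,-0.004],[0,0,0.345],1]
    - [[-0.006,0.143,-0.005],[0,0,0.46],1]
    - [[-0.013,0.177,-0.006],[0,0,0.575],1]

```text
clock: 1.78
eef_pos: [424.5, 359.5, 279.7]
tcp_rot: [-3.141, -0.001, 0.159]
contact_force: [1.1, -0.3, -0.2]
opening: 0.998
```

```bash
python3 a.py
```

```text
rows needed 16 dist 553.6 ang 104.8
[[[0.0106, 0.0327, -0.0013], [0.001, 0.001, 0.114], 1.0], [[0.0189, 0.0656, -0.0026], [0.001, 0.002, 0.229], 1.0], [[0.0251, 0.0986, -0.0038], [0.002, 0.003, 0.343], 1.0], [[0.0292, 0.1315, -0.0051], [0.003, 0.004, 0.457], 1.0], [[0.0311, 0.1642, -0.0064], [0.003, 0.005, 0.572], 1.0]]
```

Request:
send_rows:
  plan:
    - [[0.011,0.033,-0.001],[0,0,0.115],1]
    - [[0.019,0.066,-0.003],[0,0,0.23],1]
    - [[0.025,0.099,-0.004],[0,0,0.345],1]
    - [[0.029,0.132,-0.005],[0,0,0.455],1]
    - [[0.031,0.164,-0.006],[0,0,0.57],1]

```text
clock: 2.2
eef_pos: [481.6, 200.8, 285.9]
tcp_rot: [-3.14, -0.001, -0.417]
contact_force: [0.8, 0.2, 0.3]
opening: 1.006
```

```bash
python3 a.py; python3 - <<'E'
from h import *
save('wrist','w1.png'); c=cam('wrist'); print(c[1]); print(proj(c,[550,224,115]), proj(c,[550,224,75]))
E
```

```text
rows needed 11 dist 356.5 ang 71.9
[[[0.0173, 0.0271, -0.0013], [0.001, 0.001, 0.114], 1.0], [[0.0326, 0.055, -0.0026], [0.002, 0.002, 0.228], 1.0], [[0.046, 0.0833, -0.0039], [0.004, 0.003, 0.342], 1.0], [[0.0573, 0.1121, -0.0052], [0.005, 0.004, 0.456], 1.0], [[0.0668, 0.1412, -0.0066], [0.006, 0.005, 0.57], 1.0]]
[513.25424998 267.03725902 406.85285367]
[[302.28906184 130.41579541]] [[296.63146559 127.63580708]]
```

View pics/w1.png

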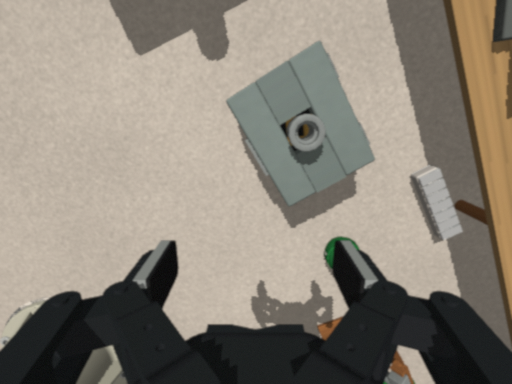

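```bash
python3 - <<'E'
from h import *
im=cv2.imread('pics/w1.png')[100:170,270:340]; cv2.imwrite('pics/w1c.png',cv2.resize(im,None,fx=8,fy=8,interpolation=cv2.INTER_CUBIC))
c=cam('wrist')
for p in [(228,102),(321,42),(374,159),(290,205)]: print(atz(c,p,90).round(1))
E
```

```text
[488.5 283.9  90. ]
[604.4 297.3  90. ]
[619.2 153.6  90. ]
[505.4 140.8  90. ]
```

View pics/w1c.png

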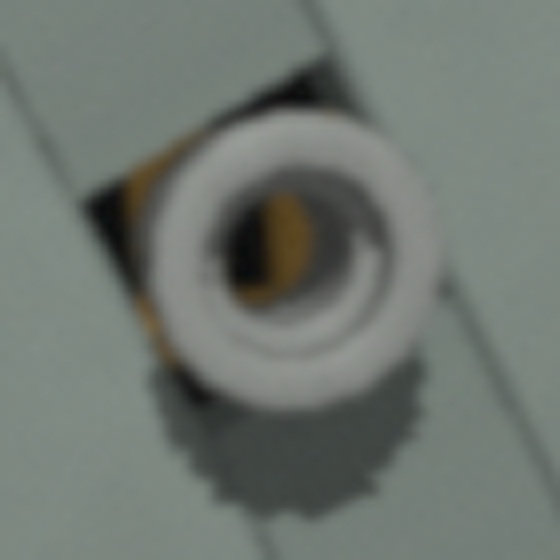

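```bash
python3 - <<'E'
from h import *
c=cam('wrist'); uv=(306.4,131.8); print(atz(c,uv,115))
t=cam('top');s=cam('scene')
print(atz(t,(170.1,166.9),115),atz(s,(301.6,246.6),115))
print(tri([(c,uv),(t,(170.1,166.9)),(s,(301.6,246.6))]), tri([(c,uv),(t,(170.1,166.9))]))
E
python3 a.py
```

```text
[553.47569312 220.83298947 115.        ]
[549.04794467 222.54879134 115.        ] [553.784478   227.08573069 115.        ]
(array([551.93935123, 223.21246453, 110.0865286 ]), [np.float64(3.7746289557991255), np.float64(1.837013106483429), np.float64(2.7455573395729025)]) (array([550.89108163, 221.7194323 , 117.19371041]), [np.float64(2.3122186748340914), np.float64(2.312218674834094)])
rows needed 11 dist 351.3 ang 71.3
[[[0.0171, 0.0267, -0.0012], [0.001, 0.001, 0.113], 1.0], [[0.0323, 0.0541, -0.0024], [0.003, 0.001, 0.226], 1.0], [[0.0455, 0.082, -0.0036], [0.004, 0.002, 0.339], 1.0], [[0.0569, 0.1104, -0.0048], [0.005, 0.003, 0.453], 1.0], [[0.0663, 0.139, -0.006], [0.007, 0.004, 0.566], 1.0]]
```

```bash
python3 v.py
```

```text
rows needed 12 dist 415.6 ang 75.6
[[[0.0196, 0.027, 0.0087], [0.052, 0.033, 0.091], 1.0], [[0.0372, 0.0549, 0.0175], [0.103, 0.066, 0.183], 1.0], [[0.0527, 0.0837, 0.0262], [0.155, 0.099, 0.274], 1.0], [[0.0663, 0.1131, 0.035], [0.206, 0.132, 0.366], 1.0], [[0.0778, 0.143, 0.0437], [0.258, 0.165, 0.457], 1.0]]
```

Request:
send_rows:
  plan:
    - [[0.02,0.027,0.0],[0.052,0.033,0.091],1.0]
    - [[0.037,0.055,0.0],[0.103,0.066,0.183],1.0]
    - [[0.053,0.084,0.005],[0.155,0.099,0.274],1.0]
    - [[0.066,0.113,0.015],[0.206,0.132,0.366],1.0]
    - [[0.078,0.143,0.02],[0.258,0.165,0.457],1.0]

```text
clock: 2.67
eef_pos: [494.0, 32.4, 266.2]
tcp_rot: [-2.851, -0.104, -0.906]
contact_force: [0.0, 0.4, -0.2]
opening: 0.999
```

```bash
python3 v.py
```

```text
rows needed 7 dist 237.3 ang 43.8
[[[0.0207, 0.0256, 0.0072], [0.051, 0.033, 0.091], 1.0], [[0.0398, 0.0523, 0.0139], [0.102, 0.065, 0.182], 1.0], [[0.0571, 0.0799, 0.0202], [0.153, 0.098, 0.272], 1.0], [[0.0725, 0.1083, 0.026], [0.204, 0.131, 0.363], 1.0], [[0.0862, 0.1373, 0.0314], [0.256, 0.163, 0.454], 1.0]]
```

Request:
send_rows:
  plan:
    - [[0.021,0.026,0.007],[0.051,0.033,0.091],1.0]
    - [[0.04,0.052,0.014],[0.102,0.065,0.182],1.0]
    - [[0.057,0.08,0.02],[0.153,0.098,0.272],1.0]
    - [[0.072,0.108,0.026],[0.204,0.131,0.363],1.0]
    - [[0.086,0.137,0.031],[0.256,0.163,0.454],1.0]

```text
clock: 3.08
eef_pos: [456.8, -109.9, 208.9]
tcp_rot: [-2.563, -0.061, -1.366]
contact_force: [1.0, 1.1, 0.6]
opening: 1.0
```

```bash
python3 v.py
```

```text
rows needed 3 dist 72.1 ang 13.9
[[[0.0175, 0.0164, 0.0013], [0.038, 0.024, 0.067], 1.0], [[0.0342, 0.0333, 0.0022], [0.075, 0.048, 0.134], 1.0], [[0.05, 0.0509, 0.0026], [0.113, 0.073, 0.201], 1.0], [[0.05, 0.0509, 0.0026], [0.113, 0.073, 0.201], 1.0], [[0.05, 0.0509, 0.0026], [0.113, 0.073, 0.201], 1.0]]
```

Request:
send_rows:
  plan:
    - [[0.017,0.016,0.001],[0.038,0.024,0.067],1.0]
    - [[0.034,0.033,0.002],[0.075,0.048,0.134],1.0]
    - [[0.05,0.051,0.003],[0.113,0.073,0.201],1.0]
    - [[0.05,0.051,0.003],[0.113,0.073,0.201],1.0]
    - [[0.05,0.051,0.003],[0.113,0.073,0.201],1.0]

```text
clock: 3.5
eef_pos: [425.3, -170.1, 180.3]
tcp_rot: [-2.445, 0.001, -1.576]
contact_force: [0.0, -0.2, -0.1]
opening: 1.0
```

```bash
python3 - <<'E'
from h import *
print(pose()[2]['qpos'].round(3),pose()[0],pose()[1].as_matrix().round(3))
c=cam('wrist');im=save('wrist','w2.png')
for P in [[549,-170.5,116],[478,-169,18]]: print(proj(c,P))
cv2.imwrite('pics/w2c.png',cv2.resize(im[:,:,::-1],None,fx=1.56,fy=1.56))
E
```

```text
[-0.662  0.061  2.454  1.474  0.405 -0.428] [ 425.33522302 -170.12201662  180.29628459] [[-0.005 -0.767  0.642]
 [-1.     0.005 -0.003]
 [-0.001 -0.642 -0.767]]
[[255.00279464 133.80248029]]
[[254.13838225 234.88551194]]
```

View pics/w2c.png

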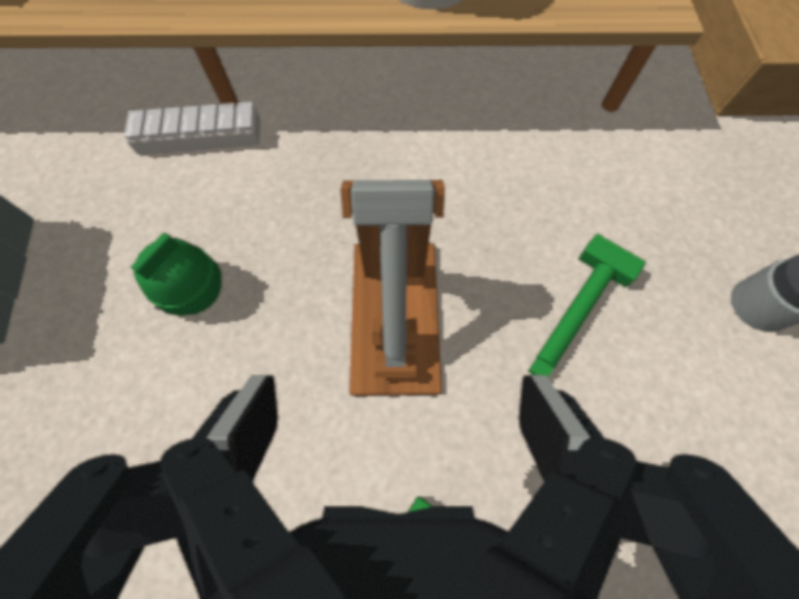

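```bash
python3 - <<'E'
from h import *
im=cv2.imread('pics/w2.png')[105:260,215:295]; cv2.imwrite('pics/w2d.png',cv2.resize(im,None,fx=6,fy=6,interpolation=cv2.INTER_CUBIC)[:,:])
im=cv2.imread('pics/w2.png')[105:205,205:305]; cv2.imwrite('pics/w2d.png',cv2.resize(im,None,fx=6,fy=6,interpolation=cv2.INTER_CUBIC))
im=cv2.imread('pics/w2.png')[165:265,205:305]; cv2.imwrite('pics/w2e.png',cv2.resize(im,None,fx=6,fy=6,interpolation=cv2.INTER_CUBIC))
E
```

```text
(no output)
```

View pics/w2d.png

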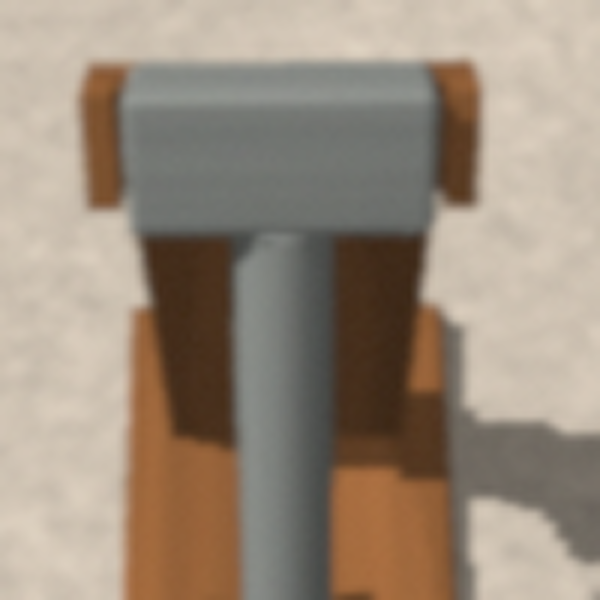

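View pics/w2e.png

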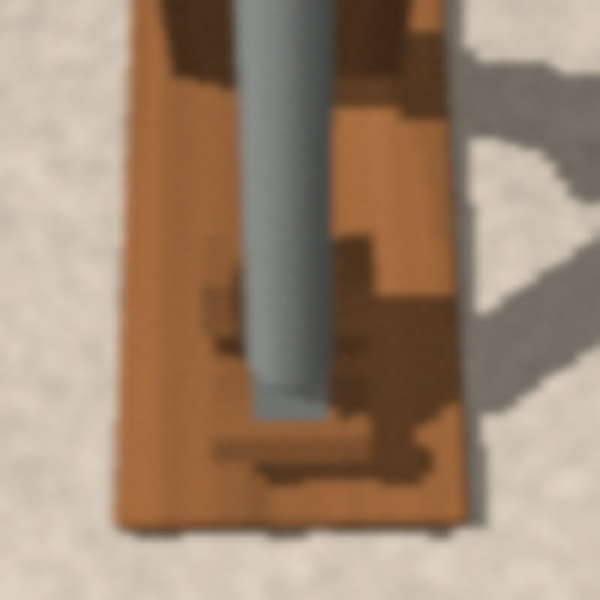

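```bash
cat > fit.py <<'E'
from h import *
from scipy.optimize import least_squares
w=cam('wrist');t=cam('top')
W=lambda x,y:(205+(x+.5)/6-.5,105+(y+.5)/6-.5); E=lambda x,y:(205+(x+.5)/6-.5,165+(y+.5)/6-.5)
T=lambda x,y:(285+(x-360+.5)/6-.5,145+(y+.5)/6-.5)
# model (u,y,z)
obs=[(w,(9,23,112),W(132,234)),(w,(9,-23,112),W(430,234)),(w,(9,23,134),W(123,102)),(w,(9,-23,134),W(437,102)),
(w,(-9,23,134),W(126,63)),(w,(-9,-23,134),W(432,63)),
(w,(3,7,0),E(254,419)),(w,(3,-7,0),E(328,419)),
(t,(9,23,112),T(495,139)),(t,(9,-23,112),T(599,137)),(t,(-9,23,134),T(495,87)),(t,(-9,-23,134),T(600,81)),(t,(3,0,0),T(521,300))]
def axes(h,el):
    z=np.array([np.cos(h)*np.cos(el),np.sin(h)*np.cos(el),np.sin(el)]); y=np.array([-np.sin(h),np.cos(h),0]); u=-np.cross(y,z)
    if u[2]<0:u=-u
    return np.c_[u,y,z]
def model(p,m): return p[:3]+axes(p[3],p[4])@np.array(m,float)
def res(p,sel=obs): return np.concatenate([proj(c,model(p,m))[0]-uv for c,m,uv in sel])
for sel in (obs,obs[:8],obs[8:]):
    r=least_squares(res,[478,-168,18,0,np.radians(55)],args=(sel,),loss='soft_l1'); print(r.x[:3].round(1),r.x[3].round(3),np.degrees(r.x[4]).round(1)); print(r.fun.reshape(-1,2).round(1).tolist())
print('post foot',atz(w,W(172,433),8).round(),atz(w,W(405,433),8).round(), 'rest low end',atz(w,E(118,525),8).round(),atz(w,E(466,522),8).round())
E
python3 fit.py
```

```text
[ 481.1 -166.9   19.5] 0.007 55.2
[[-0.5, 1.9], [1.0, 1.4], [-0.7, -0.2], [0.8, -0.7], [0.6, -0.0], [0.1, -0.5], [-0.0, 0.1], [-0.1, -0.0], [-0.5, 0.2], [-0.7, 0.0], [-0.6, -1.8], [-1.0, -1.3], [-0.3, -0.2]]
[ 481.8 -166.8   17. ] 0.008 53.7
[[-0.1, 1.2], [0.3, 0.7], [-0.2, -0.5], [0.0, -1.1], [1.0, 0.3], [-0.7, -0.2], [-0.1, -0.0], [-0.3, -0.2]]
[ 483.2 -171.    -0.5] -0.006 55.1
[[0.3, 0.7], [-0.3, 0.7], [0.3, -1.1], [-0.4, -0.4], [0.1, -0.0]]
post foot [ 558. -141.    8.] [ 558. -192.    8.] rest low end [ 461. -133.    8.] [ 461. -201.    8.]
```

```bash
cat > g.py <<'E'
from h import *
import sys
d=float(sys.argv[1]); el=np.radians(50); z=np.array([np.cos(el),0,-np.sin(el)])
plan(np.array([522.4,-166.7,82.2])-d*z,toolR(0.005,el),step=float(sys.argv[2]))
E
python3 g.py 45 22
```

```text
rows needed 5 dist 93.1 ang 0.5
[[[-0.0006, -0.0021, 0.0185], [0.0, -0.001, -0.001], 1.0], [[-0.0011, -0.0042, 0.037], [0.001, -0.002, -0.003], 1.0], [[-0.0017, -0.0062, 0.0555], [0.001, -0.002, -0.004], 1.0], [[-0.0023, -0.0083, 0.074], [0.001, -0.003, -0.005], 1.0], [[-0.0029, -0.0104, 0.0925], [0.002, -0.004, -0.007], 1.0]]
```

Request:
send_rows:
  plan:
    - [[-0.001,-0.003,0.022],[0,0,-0.002],1]
    - [[-0.002,-0.006,0.045],[0,0,-0.004],1]
    - [[-0.003,-0.01,0.07],[0.002,-0.003,-0.006],1]
    - [[-0.003,-0.0104,0.0925],[0.002,-0.004,-0.007],1]
    - [[-0.003,-0.0104,0.0925],[0.002,-0.004,-0.007],1]

```text
clock: 3.97
eef_pos: [496.2, -165.5, 115.1]
tcp_rot: [-2.444, 0.001, -1.562]
contact_force: [-0.8, -0.2, 0.0]
opening: 1.001
```

```bash
python3 g.py 0 15; python3 - <<'E'
from h import *
c=cam('wrist');im=save('wrist','w3.png')
tip=np.array([481.3,-167,18.5]);k=np.array([np.cos(np.radians(55)),.004,np.sin(np.radians(55))])
for s in (0,75,123): print(s,proj(c,tip+s*k))
cv2.imwrite('pics/w3c.png',cv2.resize(im[:,:,::-1],None,fx=1.56,fy=1.56))
E
```

```text
rows needed 3 dist 42.1 ang 0.2
[[[0.0005, 0.0004, 0.014], [0.0, 0.001, 0.001], 1.0], [[0.001, 0.0007, 0.028], [0.0, 0.002, 0.001], 1.0], [[0.0015, 0.0011, 0.042], [0.0, 0.003, 0.002], 1.0], [[0.0015, 0.0011, 0.042], [0.0, 0.003, 0.002], 1.0], [[0.0015, 0.0011, 0.042], [0.0, 0.003, 0.002], 1.0]]
0 [[256.9633246  296.90581105]]
75 [[257.41728984 227.34808762]]
123 [[257.83088214 163.97640815]]
```

View pics/w3c.png

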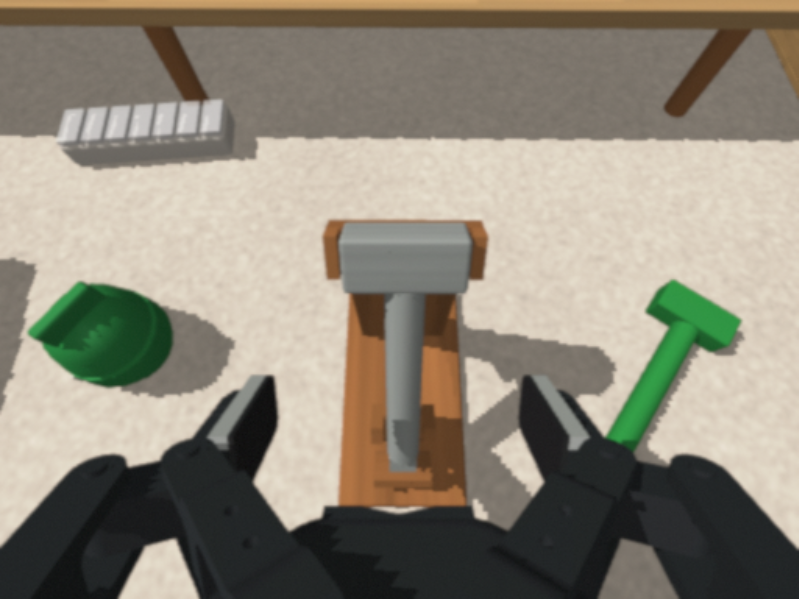

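Request:
send_rows:
  plan:
    - [[0.0005,0.0,0.015],[0,0,0],1]
    - [[0.001,0.001,0.03],[0,0.002,0],1]
    - [[0.0015,0.001,0.042],[0,0.003,0],1]
    - [[0.0015,0.001,0.042],[0,0.003,0],1]
    - [[0.0015,0.001,0.042],[0,0.003,0],0.3]
  squeeze: 60

```text
clock: 4.43
eef_pos: [521.1, -165.6, 83.8]
tcp_rot: [-2.444, -0.0, -1.562]
contact_force: [0.8, -0.4, -0.1]
opening: 0.881
```

Request:
send_rows:
  plan:
    - [[0,0,0],[0,0,0],-0.2]
    - [[0,0,0],[0,0,0],-0.5]
    - [[0,0,0],[0,0,0],-1]
    - [[0,0,0],[0,0,0],-1]
    - [[0,0,0],[0,0,0],-1]

```text
clock: 4.85
eef_pos: [521.0, -165.7, 84.3]
tcp_rot: [-2.444, -0.0, -1.562]
contact_force: [-9.0, -0.4, 12.9]
opening: 0.168
```

```bash
python3 - <<'E'
from h import *
s=pose()[2];print(s['eef_pos'],s['tcp_rot'],s['opening'],s['contact_force'])
im=save('wrist','w4.png')
cv2.imwrite('pics/w4c.png',cv2.resize(im[:,:,::-1],None,fx=1.56,fy=1.56))
E
```

```text
[ 520.96991128 -165.73706381   84.31294689] [-2.44352324e+00 -4.79642848e-04 -1.56244859e+00] 0.16793366069383245 [-8.97347135 -0.36948024 12.88420109]
```

View pics/w4c.png

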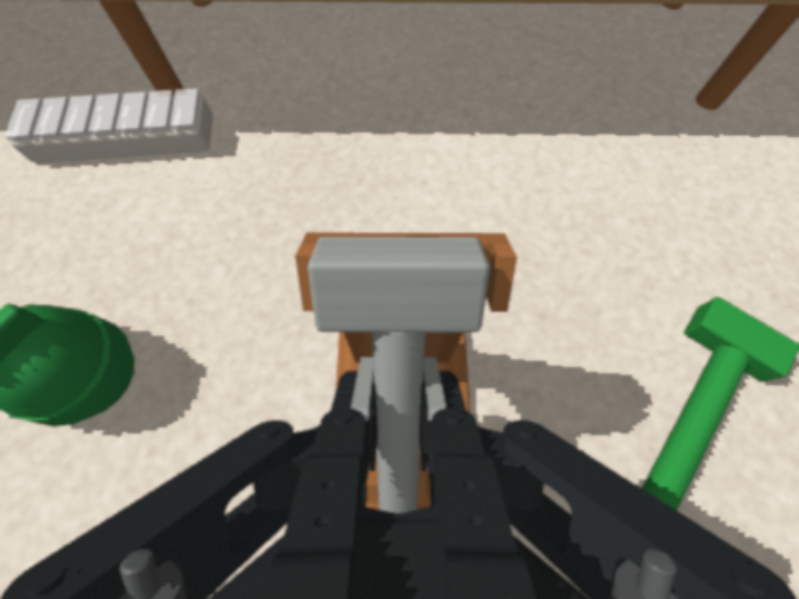

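```bash
cat > m.py <<'E'
from h import *
import sys
x,y,z,az,dn,step,jaw=map(float,sys.argv[1:8])
plan([x,y,z],toolR(az,np.radians(dn)),step=step,jaw=jaw,cyl=len(sys.argv)>8)
p,r,s=pose(); print(p.round(1),s['contact_force'].round(1),round(s['opening'],3),s['qpos'].round(2),s['clock'])
E
python3 m.py 521 -165.7 234.3 0.008 50 30 -1
```

```text
rows needed 5 dist 149.9 ang 0.0
[[[0.0, -0.0193, -0.023], [0.0, 0.0, 0.0], -1.0], [[0.0, -0.0386, -0.0459], [0.0, 0.0, 0.0], -1.0], [[0.0, -0.0579, -0.0689], [0.0, 0.0, 0.0], -1.0], [[0.0, -0.0772, -0.0919], [0.0, 0.0, 0.0], -1.0], [[0.0, -0.0964, -0.1148], [0.0, 0.0, 0.0], -1.0]]
[ 520.9 -165.8   84.4] [-5.6 -0.9  8.3] 0.165 [-0.49  0.42  2.35  2.25  0.41 -1.12] 4.9
```

Request:
send_rows:
  plan:
    - [[0,-0.004,-0.005],[0,0,0],-1]
    - [[0,-0.011,-0.013],[0,0,0],-1]
    - [[0,-0.025,-0.03],[0,0,0],-1]
    - [[0,-0.045,-0.053],[0,0,0],-1]
    - [[0,-0.065,-0.077],[0,0,0],-1]
  squeeze: 90

```text
clock: 5.32
eef_pos: [521.8, -164.0, 164.1]
tcp_rot: [-2.442, 0.005, -1.559]
contact_force: [0.7, 1.0, -1.5]
opening: 0.151
```

```bash
python3 - <<'E'
from h import *
s=pose()[2];print(s['eef_pos'],s['tcp_rot'],s['opening'],s['contact_force'])
im=save('wrist','w5.png')
cv2.imwrite('pics/w5c.png',cv2.resize(im[:,:,::-1],None,fx=1.56,fy=1.56))
E
```

```text
[ 521.76313192 -163.98464173  164.11357657] [-2.44247993  0.00496798 -1.55916885] 0.1510109735614822 [ 0.71422601  0.95477238 -1.45420701]
```

View pics/w5c.png

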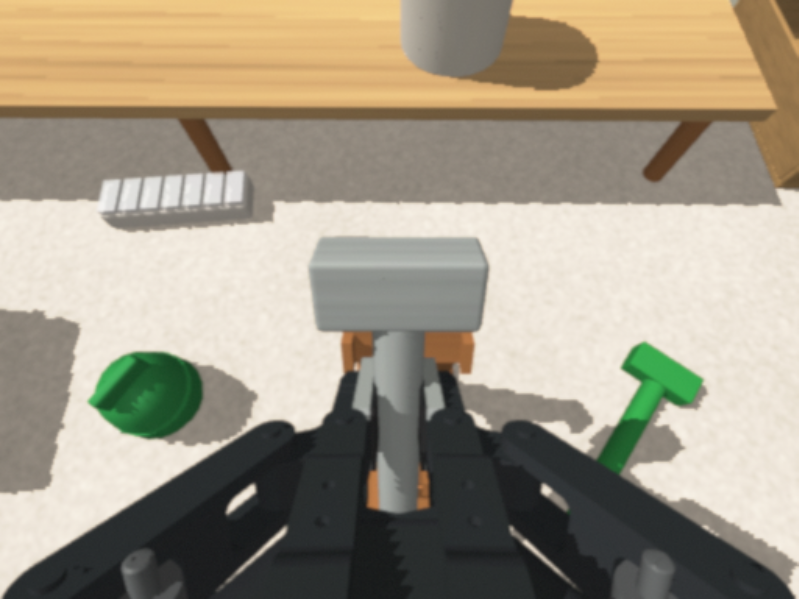

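```bash
cat > fith.py <<'E'
from h import *
from scipy.optimize import least_squares
w=cam('wrist');p,r,s=pose()
f=512/799.
import sys,json
pts=json.loads(sys.argv[1])  # face bottom L,R ; face top L,R ; back top L,R
mod=[(9,23,112),(9,-23,112),(9,23,134),(9,-23,134),(-9,23,134),(-9,-23,134)]
obs=[(m,np.array(q)*f) for m,q in zip(mod,pts)]
def Rk(a): # key (u,y,z) -> world
    M=R.from_euler('zyx',[a[0],-a[1],a[2]]).as_matrix() # yaw, pitch(up), roll about u
    base=np.array([[-1,0,0],[0,1,0],[0,0,1.]]).T  # u=-x when upright
    return M@base
def res(q): return np.concatenate([proj(w,q[:3]+Rk(q[3:])@np.array(m,float))[0]-uv for m,uv in obs])
tilt0=float(sys.argv[2]) # lean of key z forward from vertical, rad
g=p+3*r.as_matrix()[:,2]
x0=np.r_[g-75*(Rk([0,-tilt0,0])[:,2]),0,-tilt0,0]
q=least_squares(res,x0,x_scale=[10,10,10,.1,.1,.1]).x
print('tip',q[:3].round(1),'ang',q[3:].round(3),'res',res(q).reshape(-1,2).round(1).tolist())
kz=Rk(q[3:])[:,2]; print('kz',kz.round(3),'ky',Rk(q[3:])[:,1].round(3))
T=r.as_matrix().T; print('in tool: tip',(T@(q[:3]-p)).round(1),'kz',(T@kz).round(4))
a=T@(q[:3]-p);b=T@kz; si=-a[1]/b[1]; print('s at tool y=0',si.round(1),'point',(a+si*b).round(1),'angle from -y',np.degrees(np.arctan2(b[2],-b[1])).round(2),'lat',np.degrees(np.arctan2(b[0],-b[1])).round(2))
E
python3 fith.py "[[316,330],[483,330],[311,268],[487,266],[321,238],[478,237]]" 0.61
```

```text
tip [ 486.5 -165.9   96.5] ang [ 0.013 -0.584 -0.017] res [[2.5, 1.9], [-2.2, 1.6], [-0.6, -1.0], [0.5, -0.4], [0.2, -1.0], [-0.3, -1.0]]
kz [0.552 0.014 0.834] ky [-0.011  1.    -0.01 ]
in tool: tip [ 1.7 73.5 30.5] kz [-0.012  -0.9597 -0.2808]
s at tool y=0 76.6 point [0.8 0.  9. ] angle from -y -16.31 lat -0.72
```

```bash
python3 m.py 545 222 250 0 15.5 38 -1 c
```

```text
rows needed 11 dist 416.9 ang 34.3
[[[-0.0322, -0.0148, 0.0029], [0.054, 0.001, 0.0], -1.0], [[-0.0653, -0.0282, 0.0046], [0.109, 0.002, 0.0], -1.0], [[-0.0993, -0.0399, 0.0049], [0.163, 0.004, 0.001], -1.0], [[-0.1341, -0.05, 0.0038], [0.218, 0.005, 0.001], -1.0], [[-0.1694, -0.0584, 0.0013], [0.272, 0.006, 0.001], -1.0]]
[ 523.  -164.1  167.3] [2.8 0.1 2.5] 0.152 [-0.49  0.21  2.31  1.63  0.32 -0.46] 5.3667
```

Request:
send_rows:
  plan:
    - [[-0.03,-0.022,-0.006],[0.054,0.001,0],-1]
    - [[-0.065,-0.037,-0.005],[0.109,0.002,0],-1]
    - [[-0.1,-0.048,-0.004],[0.163,0.004,0],-1]
    - [[-0.134,-0.055,-0.001],[0.218,0.005,0],-1]
    - [[-0.17,-0.06,0.001],[0.272,0.006,0],-1]

```text
clock: 5.78
eef_pos: [557.6, -57.8, 199.5]
tcp_rot: [-2.237, 0.024, -1.542]
contact_force: [0.5, 0.8, -1.9]
opening: 0.158
```

```bash
python3 m.py 545 222 250 0 15.5 38 -1 c
```

```text
rows needed 8 dist 294.1 ang 22.8
[[[-0.0341, -0.0086, 0.0021], [0.049, 0.005, -0.001], -1.0], [[-0.0687, -0.016, 0.0025], [0.099, 0.009, -0.002], -1.0], [[-0.1038, -0.022, 0.0013], [0.148, 0.014, -0.003], -1.0], [[-0.1391, -0.0267, -0.0017], [0.198, 0.018, -0.004], -1.0], [[-0.1747, -0.03, -0.0063], [0.247, 0.023, -0.005], -1.0]]
[557.6 -57.8 199.5] [ 0.5  0.8 -1.9] 0.158 [-0.23  0.19  2.41  2.57  0.41 -1.18] 5.7833
```

Request:
send_rows:
  plan:
    - [[-0.03,-0.02,0],[0.049,0.005,0],-1]
    - [[-0.062,-0.038,0],[0.099,0.009,0],-1]
    - [[-0.095,-0.05,0],[0.148,0.014,0],-1]
    - [[-0.13,-0.055,0],[0.198,0.018,0],-1]
    - [[-0.165,-0.06,0],[0.247,0.023,0],-1]

```text
clock: 6.2
eef_pos: [588.9, 80.6, 246.8]
tcp_rot: [-1.997, 0.012, -1.564]
contact_force: [0.6, 0.7, -1.3]
opening: 0.157
```

```bash
python3 m.py 545 222 250 0 15.5 30 -1 c
```

```text
rows needed 5 dist 149.3 ang 9.0
[[[-0.0293, 0.0021, -0.0053], [0.031, 0.002, -0.002], -1.0], [[-0.0581, 0.0048, -0.012], [0.062, 0.004, -0.003], -1.0], [[-0.0866, 0.0081, -0.02], [0.094, 0.006, -0.005], -1.0], [[-0.1145, 0.012, -0.0292], [0.125, 0.009, -0.007], -1.0], [[-0.1418, 0.0164, -0.0397], [0.156, 0.011, -0.009], -1.0]]
[588.9  80.6 246.8] [ 0.6  0.7 -1.3] 0.157 [ 0.25  0.24  2.43  3.48  0.69 -1.73] 6.2
```

Request:
send_rows:
  plan:
    - [[-0.029,0.002,-0.005],[0.031,0.002,-0.002],-1]
    - [[-0.058,0.005,-0.012],[0.062,0.004,-0.003],-1]
    - [[-0.087,0.008,-0.02],[0.094,0.006,-0.005],-1]
    - [[-0.1145,0.012,-0.029],[0.125,0.009,-0.007],-1]
    - [[-0.142,0.016,-0.04],[0.156,0.011,-0.009],-1]

```text
clock: 6.62
eef_pos: [543.9, 222.5, 249.6]
tcp_rot: [-1.842, -0.004, -1.573]
contact_force: [1.1, 0.5, -1.1]
opening: 0.157
```

Request:
send_rows:
  plan:
    - [[0,0,0],[0,0,0],-1]
    - [[0,0,0],[0,0,0],-1]
    - [[0,0,0],[0,0,0],-1]
    - [[0,0,0],[0,0,0],-1]
    - [[0,0,0],[0,0,0],-1]

```text
clock: 7.03
eef_pos: [544.3, 220.6, 249.7]
tcp_rot: [-1.842, -0.004, -1.576]
contact_force: [-0.5, -1.1, 0.0]
opening: 0.158
```

```bash
python3 m.py 545 222 250 0 15.5 30 -1; python3 - <<'E'
from h import *
a=save('scene','s6.png')[:,:,::-1];b=save('top','t6.png')[:,:,::-1];c=save('wrist','w6.png')[:,:,::-1]
A=cv2.resize(a[170:300,230:360],(390,390),interpolation=cv2.INTER_CUBIC);B=cv2.resize(b[110:240,110:240],(390,390),interpolation=cv2.INTER_CUBIC)
cv2.imwrite('pics/st6.png',cv2.hconcat([A,B])); cv2.imwrite('pics/w6c.png',cv2.resize(c,None,fx=1.56,fy=1.56))
E
```

```text
rows needed 1 dist 1.6 ang 0.4
[[[-0.0014, -0.0005, 0.0006], [0.001, -0.006, 0.003], -1.0], [[-0.0014, -0.0005, 0.0006], [0.001, -0.006, 0.003], -1.0], [[-0.0014, -0.0005, 0.0006], [0.001, -0.006, 0.003], -1.0], [[-0.0014, -0.0005, 0.0006], [0.001, -0.006, 0.003], -1.0], [[-0.0014, -0.0005, 0.0006], [0.001, -0.006, 0.003], -1.0]]
[544.3 220.6 249.7] [-0.5 -1.1  0. ] 0.158 [ 0.75  0.38  2.41  4.    1.06 -1.84] 7.0333
```

View pics/st6.png

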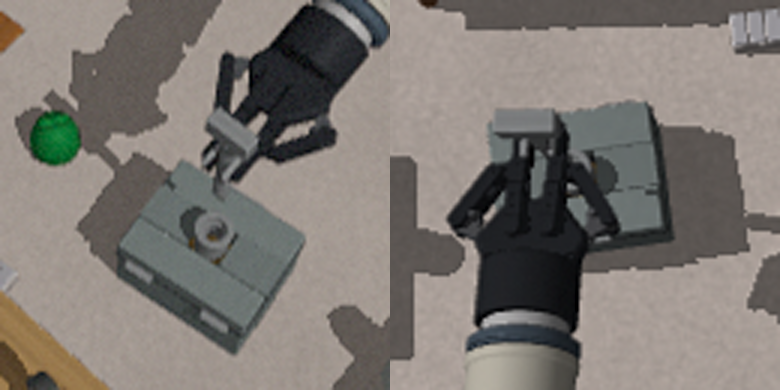

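View pics/w6c.png

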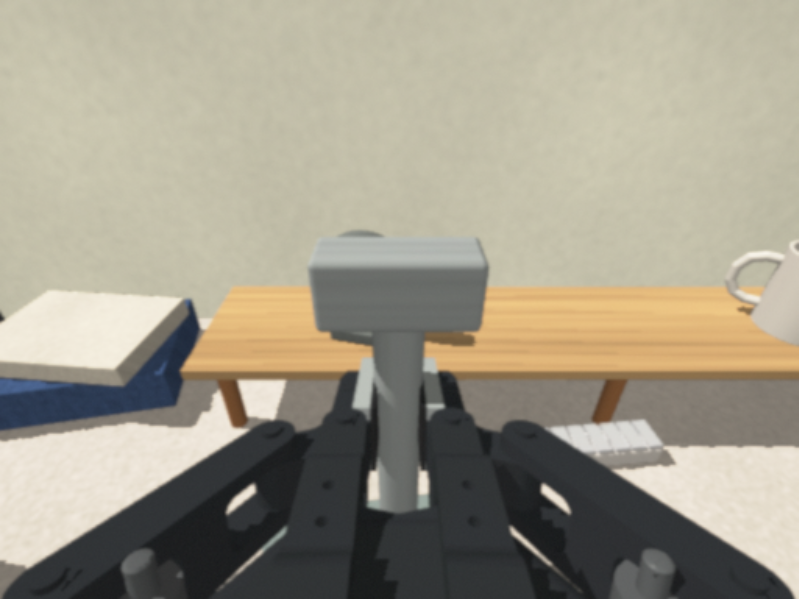

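```bash
python3 - <<'E'
import cv2
a=cv2.imread('pics/s6.png')[195:260,280:345];b=cv2.imread('pics/t6.png')[130:195,130:195]
A=cv2.resize(a,(390,390),interpolation=cv2.INTER_CUBIC);B=cv2.resize(b,(390,390),interpolation=cv2.INTER_CUBIC)
cv2.imwrite('pics/st6b.png',cv2.hconcat([A,B]))
E
```

```text
(no output)
```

View pics/st6b.png

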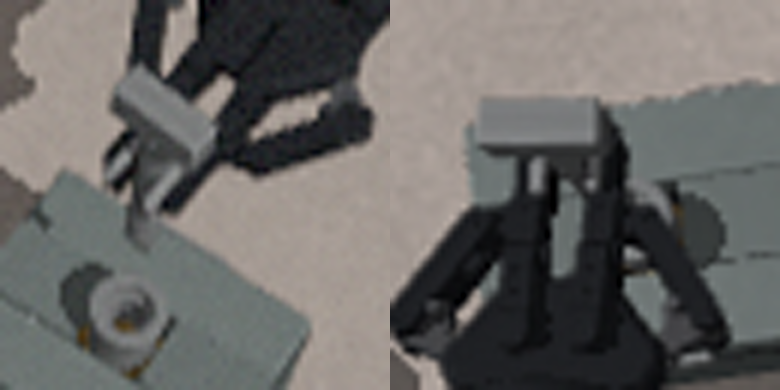

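```bash
cat > fit6.py <<'E'
from h import *
from scipy.optimize import least_squares
t=cam('top');s=cam('scene')
S=lambda x,y:(280+(x+.5)/6-.5,195+(y+.5)/6-.5); T=lambda x,y:(130+(x-390+.5)/6-.5,130+(y+.5)/6-.5)
obs=[(s,(9,-23,134),S(113,101)),(s,(-9,-23,134),S(133,65)),(s,(-9,23,134),S(218,129)),(s,(9,23,134),S(191,161)),(s,(0,0,0),S(138,248)),
(t,(9,23,134),T(481,97)),(t,(9,-23,134),T(604,97)),(t,(-9,23,134),T(480,141)),(t,(-9,-23,134),T(601,143))]
def res(p,o=obs): return np.concatenate([proj(c,p[:3]+R.from_euler('xyz',p[3:]).apply(m))[0]-uv for c,m,uv in o])
for o in (obs,obs[:5]):
    r=least_squares(res,[550,222,170,0,0,0],args=(o,),x_scale=[10,10,10,.1,.1,.1],loss='soft_l1');print(r.x.round(3));print(r.fun.reshape(-1,2).round(1).tolist())
m=S(123,302);print('mouth scene @115',atz(s,m,115))
p=pose()[0];print(p,'tip-tcp',r.x[:3]-p)
E
python3 fit6.py; python3 fith.py "[[316,330],[483,330],[311,268],[487,266],[321,238],[478,237]]" 0.0
```

```text
[ 5.47768e+02  2.20241e+02  1.68648e+02 -1.00000e-03  1.30000e-02
 -1.50000e-02]
[[-0.7, -1.0], [0.5, 0.5], [0.2, 0.6], [0.2, -0.1], [0.1, -0.0], [-0.1, -0.1], [0.1, -0.3], [-0.1, 0.4], [0.4, -0.1]]
[5.41013e+02 2.16251e+02 1.52980e+02 2.00000e-03 7.00000e-03 1.90000e-02]
[[-0.7, -0.6], [0.2, 0.9], [0.1, 0.3], [0.3, -0.4], [0.0, -0.1]]
mouth scene @115 [552.61411918 220.35579896 115.        ]
[544.31703125 221.06535997 249.83766524] tip-tcp [ -3.30449882  -4.81398153 -96.85776015]
tip [554.2 219.  171.3] ang [-0.014  0.014 -0.016] res [[2.5, 1.9], [-2.2, 1.6], [-0.6, -1.0], [0.5, -0.4], [0.2, -1.0], [-0.3, -1.0]]
kz [-0.014  0.016  1.   ] ky [ 0.014  1.    -0.015]
in tool: tip [ 1.7 73.1 30.5] kz [-0.0118 -0.9597 -0.2808]
s at tool y=0 76.1 point [0.8 0.  9.2] angle from -y -16.31 lat -0.7
```

```bash
python3 - <<'E'
from h import *
s=cam('scene')
S=lambda x,y:(280+(x+.5)/6-.5,195+(y+.5)/6-.5)
a=cv2.imread('pics/s6.png')[225:260,285:320];cv2.imwrite('pics/s6m.png',cv2.resize(a,(700,700),interpolation=cv2.INTER_CUBIC))
p=pose()[0]
for zt in (168.5,170.5,172.5): print(zt,atz(s,S(138,248),zt)-atz(s,S(123,302),115))
E
```

```text
168.5 [-4.67146268 -0.28576897 53.5       ]
170.5 [-3.80721533  0.19314777 55.5       ]
172.5 [-2.94296797  0.67206451 57.5       ]
```

View pics/s6m.png

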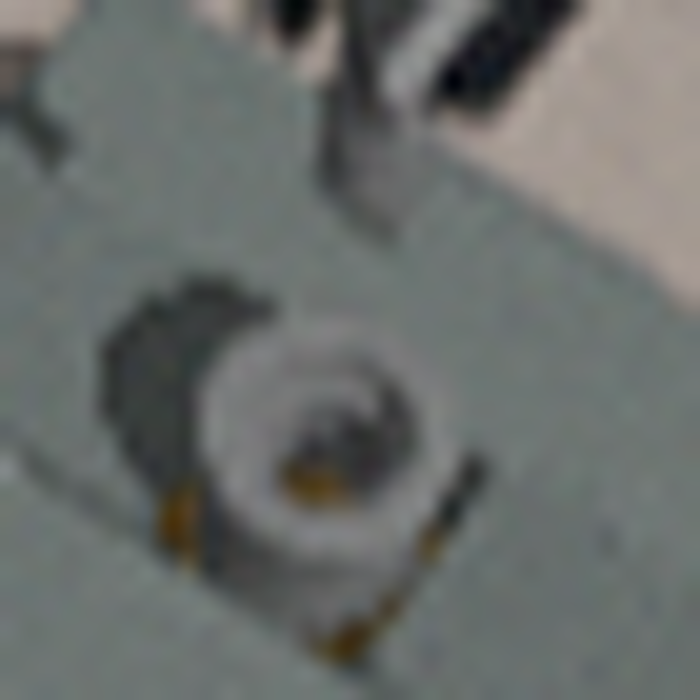

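```bash
python3 - <<'E'
from h import *
s=cam('scene')
for zt in (168.5,170.5,172.5): print(zt,atz(s,(303.2,235.8),zt)-atz(s,(301.3,246.4),115), atz(s,(301.3,246.4),115))
E
```

```text
168.5 [-7.40894268 -4.89277561 53.5       ] [553.88401958 226.02710768 115.        ]
170.5 [-6.54179786 -4.41596014 55.5       ] [553.88401958 226.02710768 115.        ]
172.5 [-5.67465304 -3.93914467 57.5       ] [553.88401958 226.02710768 115.        ]
```

```bash
python3 - <<'E'
from h import *
t=cam('top');s=cam('scene')
S=lambda x,y:(280+(x+.5)/6-.5,195+(y+.5)/6-.5); T=lambda x,y:(130+(x-390+.5)/6-.5,130+(y+.5)/6-.5)
sp=np.mean([S(113,101),S(133,65),S(218,129),S(191,161)],0); tp=np.mean([T(481,97),T(604,97),T(480,141),T(601,143)],0)
for z in (303,306): print(z,'scene',atz(s,sp,z),'top',atz(t,tp,z))
print(pose()[0])
b=cv2.imread('pics/top0.png')[145:190,148:193];cv2.imwrite('pics/t0m.png',cv2.resize(b,(720,720),interpolation=cv2.INTER_CUBIC))
E
```

```text
303 scene [549.79191362 220.60264224 303.        ] top [549.35547299 220.32508621 303.        ]
306 scene [551.28044432 221.42918192 306.        ] top [548.58100326 219.6301329  306.        ]
[544.31703125 221.06535997 249.83766524]
```

View pics/t0m.png

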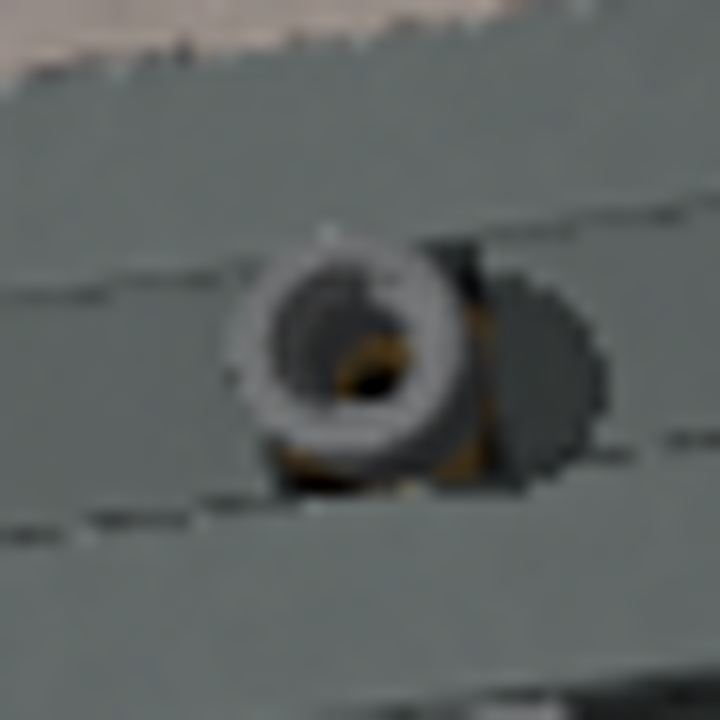

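```bash
python3 m.py 547.5 225 203 0 16 12 -1
```

```text
rows needed 4 dist 47.1 ang 0.6
[[[-0.001, 0.0111, 0.0039], [-0.002, -0.001, 0.001], -1.0], [[-0.0021, 0.0221, 0.0078], [-0.004, -0.003, 0.001], -1.0], [[-0.0031, 0.0332, 0.0117], [-0.006, -0.004, 0.002], -1.0], [[-0.0041, 0.0443, 0.0156], [-0.008, -0.005, 0.002], -1.0], [[-0.0041, 0.0443, 0.0156], [-0.008, -0.005, 0.002], -1.0]]
[544.3 221.1 249.8] [-0.3  0.5 -0.5] 0.156 [ 0.75  0.38  2.41  4.    1.06 -1.84] 7.1833
```

Request:
send_rows:
  plan:
    - [[-0.001,0.011,0.004],[-0.002,-0.001,0.001],-1]
    - [[-0.002,0.022,0.008],[-0.004,-0.003,0.001],-1]
    - [[-0.003,0.033,0.0117],[-0.006,-0.004,0.002],-1]
    - [[-0.004,0.0443,0.0156],[-0.008,-0.005,0.002],-1]
    - [[-0.004,0.0443,0.0156],[-0.008,-0.005,0.002],-1]

```text
clock: 7.6
eef_pos: [547.6, 224.1, 201.2]
tcp_rot: [-1.852, -0.002, -1.572]
contact_force: [-0.8, 0.4, -2.6]
opening: 0.156
```

Request:
send_rows:
  plan:
    - [[0,0,0],[0,0,0],-1]
    - [[0,0,0],[0,0,0],-1]
    - [[0,0,0],[0,0,0],-1]
    - [[0,0,0],[0,0,0],-1]
    - [[0,0,0],[0,0,0],-1]

```text
clock: 8.02
eef_pos: [547.7, 224.1, 201.9]
tcp_rot: [-1.851, -0.001, -1.572]
contact_force: [-1.1, -0.5, -0.2]
opening: 0.156
```

```bash
python3 m.py 547.5 225 203 0 16 12 -1; python3 - <<'E'
from h import *
a=save('scene','s7.png')[:,:,::-1];c=save('wrist','w7.png')[:,:,::-1]
A=cv2.resize(a[225:260,285:320],(700,700),interpolation=cv2.INTER_CUBIC)
cv2.imwrite('pics/s7c.png',A); cv2.imwrite('pics/w7c.png',cv2.resize(c[250:384,190:330],(700,670),interpolation=cv2.INTER_CUBIC))
E
```

```text
rows needed 1 dist 1.5 ang 0.1
[[[-0.0009, -0.001, -0.0005], [0.001, -0.002, 0.001], -1.0], [[-0.0009, -0.001, -0.0005], [0.001, -0.002, 0.001], -1.0], [[-0.0009, -0.001, -0.0005], [0.001, -0.002, 0.001], -1.0], [[-0.0009, -0.001, -0.0005], [0.001, -0.002, 0.001], -1.0], [[-0.0009, -0.001, -0.0005], [0.001, -0.002, 0.001], -1.0]]
[547.7 224.1 201.9] [-1.1 -0.5 -0.2] 0.156 [ 0.75  0.52  2.41  3.95  1.14 -1.73] 8.0167
```

View pics/s7c.png

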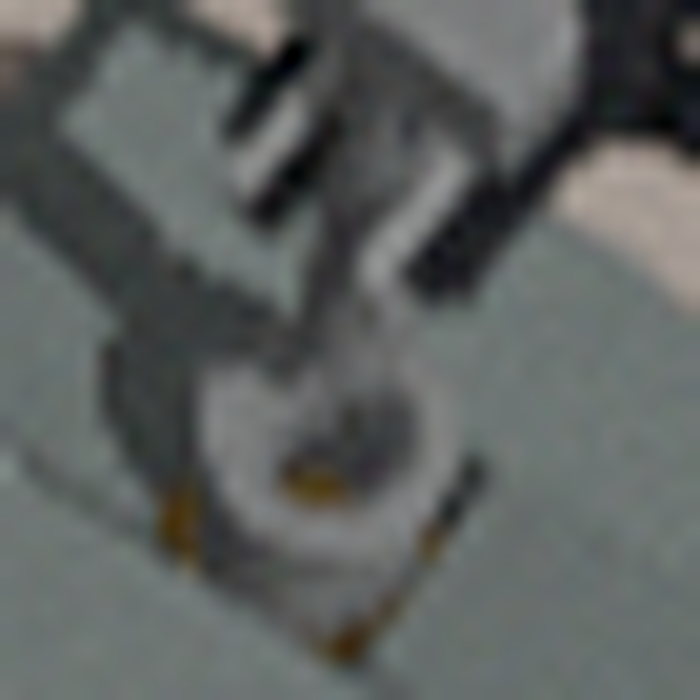

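View pics/w7c.png

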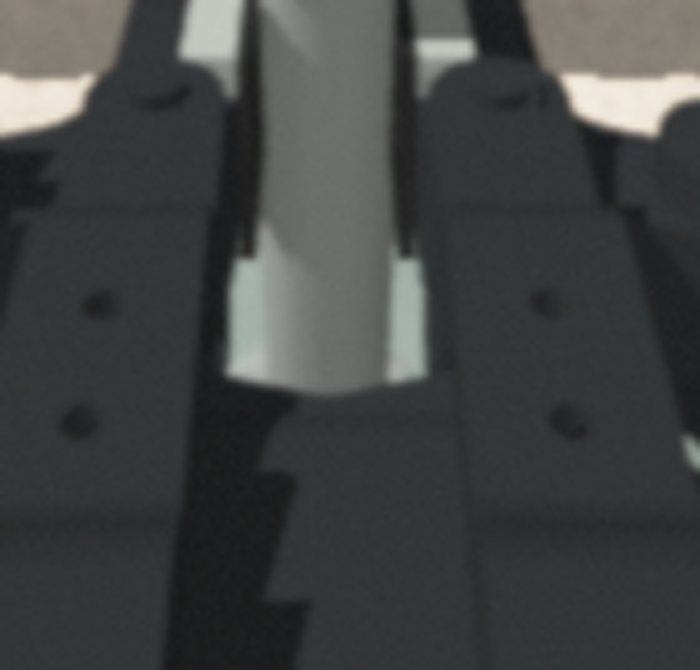

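```bash
python3 - <<'E'
from h import *
s=cam('scene');f=lambda P:((proj(s,P)[0]-[285,225]+.5)*20-.5).round()
t=np.array([552.7,224,123.4])
print('tip',f(t),'down',f(t-[0,0,8.4]),'+x10',f(t-[-10,0,8.4]),'+y10',f(t-[0,-10,8.4]))
K=np.array([(0,7,0),(3,7,0),(-3,7,0),(0,-7,0),(3,-7,0),(3,7,12),(3,-7,12),(8,0,12),(0,8,12),(0,-8,12)]);print(np.c_[K,[f(t+k) for k in K]])
a=cv2.imread('pics/s7.png')[225:260,285:320];a=cv2.resize(a,(700,700),interpolation=cv2.INTER_LANCZOS4).astype(float)
a=np.clip((a-60)*2.2,0,255).astype(np.uint8)
for th in np.linspace(0,2*np.pi,60):
  pass
cv2.imwrite('pics/s7e.png',a)
E
```

```text
tip [335. 400.] down [330. 424.] +x10 [287. 470.] +y10 [383. 466.]
[[  0.   7.   0. 372. 429.]
 [  3.   7.   0. 359. 443.]
 [ -3.   7.   0. 385. 415.]
 [  0.  -7.   0. 298. 370.]
 [  3.  -7.   0. 285. 384.]
 [  3.   7.  12. 366. 409.]
 [  3.  -7.  12. 291. 350.]
 [  8.   0.  12. 307. 403.]
 [  0.   8.  12. 384. 399.]
 [  0.  -8.  12. 299. 331.]]
```

View pics/s7e.png

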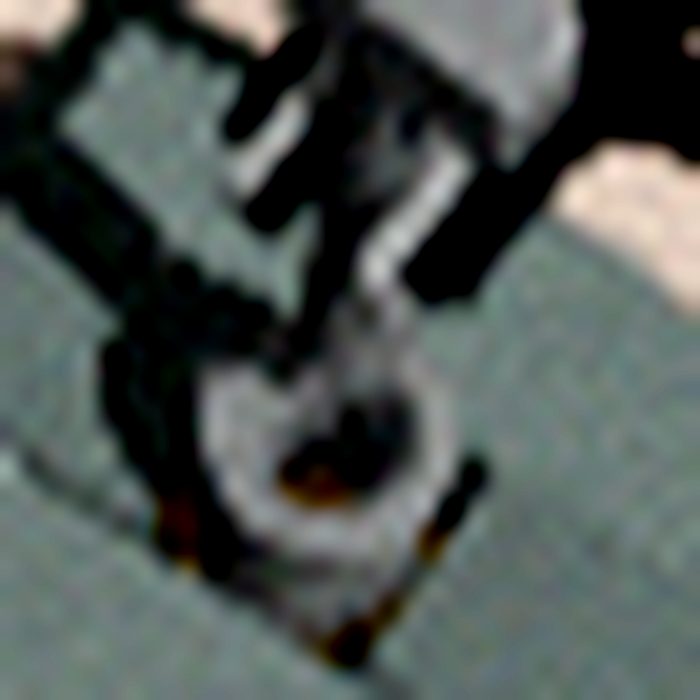

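```bash
python3 m.py 549 225.7 188.5 0 16 5 -1
```

```text
rows needed 3 dist 13.3 ang 0.1
[[[-0.0005, 0.0041, 0.0016], [0.0, -0.001, 0.0], -1.0], [[-0.0011, 0.0082, 0.0033], [0.001, -0.001, 0.001], -1.0], [[-0.0016, 0.0123, 0.0049], [0.001, -0.002, 0.001], -1.0], [[-0.0016, 0.0123, 0.0049], [0.001, -0.002, 0.001], -1.0], [[-0.0016, 0.0123, 0.0049], [0.001, -0.002, 0.001], -1.0]]
[547.7 224.1 201.7] [ 0.4  0.2 -1.7] 0.158 [ 0.75  0.52  2.41  3.95  1.14 -1.73] 8.1167
```

Request:
send_rows:
  plan:
    - [[-0.0016,-0.0004,0.0013],[0,-0.002,0],-1]
    - [[-0.0016,0.004,0.0025],[0,-0.002,0],-1]
    - [[-0.0016,0.008,0.0037],[0,-0.002,0],-1]
    - [[-0.0016,0.0123,0.0049],[0.001,-0.002,0.001],-1]
    - [[-0.0016,0.0123,0.0049],[0.001,-0.002,0.001],-1]

```text
clock: 8.53
eef_pos: [548.8, 225.6, 187.2]
tcp_rot: [-1.852, -0.001, -1.571]
contact_force: [0.0, -0.4, -1.0]
opening: 0.157
```

```bash
python3 m.py 549 225.7 180.5 0 16 5 -1
```

```text
rows needed 2 dist 6.7 ang 0.1
[[[-0.0001, 0.0032, 0.001], [0.001, 0.0, 0.0], -1.0], [[-0.0001, 0.0064, 0.0021], [0.002, 0.0, 0.001], -1.0], [[-0.0001, 0.0064, 0.0021], [0.002, 0.0, 0.001], -1.0], [[-0.0001, 0.0064, 0.0021], [0.002, 0.0, 0.001], -1.0], [[-0.0001, 0.0064, 0.0021], [0.002, 0.0, 0.001], -1.0]]
[548.8 225.6 187.2] [ 0.  -0.4 -1. ] 0.157 [ 0.75  0.57  2.41  3.93  1.17 -1.7 ] 8.5333
```

Request:
send_rows:
  plan:
    - [[0,0.002,0.0005],[0,0,0],-1]
    - [[0,0.004,0.001],[0,0,0],-1]
    - [[0,0.006,0.0016],[0,0,0],-1]
    - [[0,0.0075,0.002],[0,0,0],-1]
    - [[0,0.0075,0.002],[0,0,0],-1]

```text
clock: 8.95
eef_pos: [548.5, 225.5, 179.0]
tcp_rot: [-1.852, -0.001, -1.571]
contact_force: [-0.0, -0.1, -0.4]
opening: 0.154
```

Request:
send_rows:
  plan:
    - [[0,0.002,0.0005],[0,0,0],-1]
    - [[0,0.004,0.001],[0,0,0],-1]
    - [[0,0.006,0.0016],[0,0,0],-1]
    - [[0,0.0075,0.002],[0,0,0],-1]
    - [[0,0.0075,0.002],[0,0,0],-1]

```text
clock: 9.37
eef_pos: [548.4, 225.5, 171.0]
tcp_rot: [-1.852, -0.001, -1.571]
contact_force: [0.2, -0.3, -0.9]
opening: 0.156
```

Request:
send_rows:
  plan:
    - [[0,0.002,0.0006],[0,0,0],-1]
    - [[0,0.004,0.0012],[0,0,0],-1]
    - [[0,0.006,0.0018],[0,0,0],-1]
    - [[0,0.0075,0.0022],[0,0,0],-1]
    - [[0,0.0075,0.0022],[0,0,0],-1]

```text
clock: 9.78
eef_pos: [548.6, 225.5, 163.1]
tcp_rot: [-1.852, -0.001, -1.571]
contact_force: [2.6, -0.4, 0.1]
opening: 0.157
```

Request:
send_rows:
  plan:
    - [[0,0.0015,0.0012],[0,0,0],-1]
    - [[0,0.003,0.0018],[0,0,0],-1]
    - [[0,0.0045,0.0023],[0,0,0],-1]
    - [[0,0.006,0.0027],[0,0,0],-1]
    - [[0,0.006,0.0027],[0,0,0],-1]

```text
clock: 10.2
eef_pos: [549.4, 225.4, 155.9]
tcp_rot: [-1.853, -0.002, -1.571]
contact_force: [-0.1, 0.5, -1.5]
opening: 0.155
```

```bash
python3 m.py 549 225.7 150 0 16 5 -1|tail -1;python3 - <<'E'
from h import *
a=save('scene','s8.png')[:,:,::-1];c=save('wrist','w8.png')[:,:,::-1]
A=cv2.resize(a[205:260,275:330],(440,440),interpolation=cv2.INTER_CUBIC)
cv2.imwrite('pics/sw8.png',cv2.hconcat([A,cv2.resize(c[140:384,140:384],(440,440))]))
E
```

```text
[549.4 225.4 155.9] [-0.1  0.5 -1.5] 0.155 [ 0.75  0.66  2.4   3.91  1.23 -1.63] 10.2
```

View pics/sw8.png

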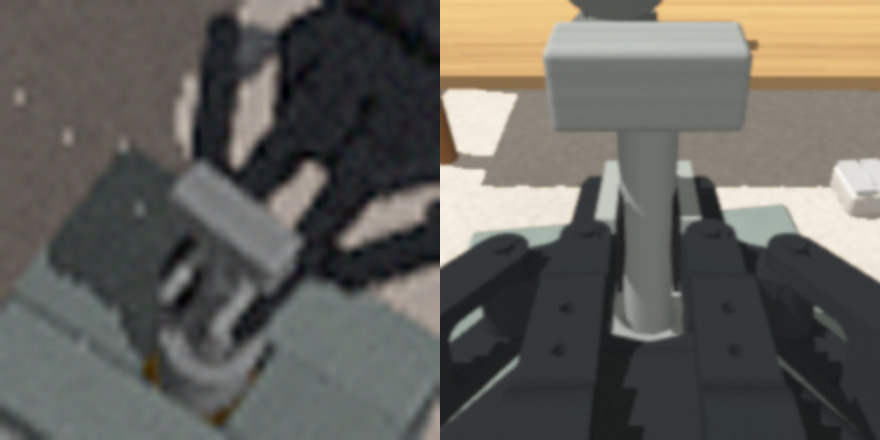

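Request:
send_rows:
  plan:
    - [[0,0.001,0.0003],[0,0,0],-1]
    - [[0,0.002,0.0006],[0,0,0],-1]
    - [[0,0.002,0.0006],[0,0,0],-1]
    - [[0,0.002,0.0006],[0,0,0],-1]
    - [[0,0.002,0.0006],[0,0,0],-1]

```text
clock: 10.72
eef_pos: [549.4, 225.5, 154.1]
tcp_rot: [-1.853, -0.002, -1.571]
contact_force: [-0.0, -0.2, -1.2]
opening: 0.16
```

Request:
send_rows:
  plan:
    - [[0,0,0],[0,0,0],-0.4]
    - [[0,0,0],[0,0,0],0]
    - [[0,0,0],[0,0,0],0.3]
    - [[0,0,0],[0,0,0],0.5]
    - [[0,0,0],[0,0,0],0.5]

```text
clock: 11.13
eef_pos: [549.4, 225.5, 154.2]
tcp_rot: [-1.853, -0.001, -1.571]
contact_force: [-0.2, -0.6, -0.3]
opening: 0.75
```

Request:
send_rows:
  plan:
    - [[0,0,0],[0,0,0],0.6]
    - [[0,0,-0.01],[0,0,0],0.6]
    - [[0,0,-0.025],[0,0,0],0.6]
    - [[0,0,-0.045],[0,0,0],0.6]
    - [[0,0,-0.065],[0,0,0],0.6]

```text
clock: 11.55
eef_pos: [486.0, 224.8, 172.6]
tcp_rot: [-1.852, -0.002, -1.572]
contact_force: [-0.7, 1.0, -0.0]
opening: 0.799
```

```bash
python3 m.py 549 225.7 300 0 16 5 -1|tail -1;python3 - <<'E'
from h import *
a=save('scene','s9.png')[:,:,::-1];c=save('wrist','w9.png')[:,:,::-1]
A=cv2.resize(a[205:260,275:330],(440,440),interpolation=cv2.INTER_CUBIC)
cv2.imwrite('pics/sw9.png',cv2.hconcat([A,cv2.resize(c[140:384,140:384],(440,440))]))
E
```

```text
[486.  224.8 172.6] [-0.7  1.  -0. ] 0.799 [ 0.9   0.62  2.49  4.05  1.27 -1.6 ] 11.55
```

View pics/sw9.png

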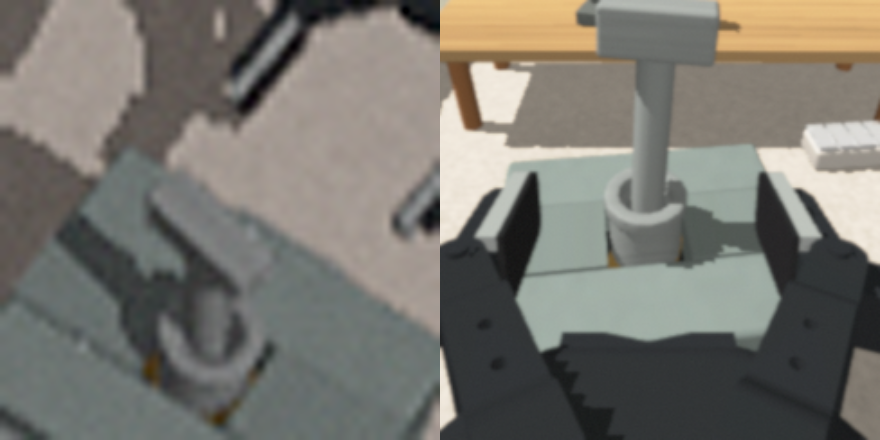

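```bash
python3 m.py 430 215 330 0 50 38 1
```

```text
rows needed 5 dist 166.9 ang 33.8
[[[0.0021, -0.0272, -0.0193], [-0.118, 0.0, 0.001], 1.0], [[0.0042, -0.0543, -0.0386], [-0.236, 0.0, 0.001], 1.0], [[0.0063, -0.0815, -0.0578], [-0.354, 0.0, 0.002], 1.0], [[0.0084, -0.1087, -0.0771], [-0.472, 0.0, 0.003], 1.0], [[0.0105, -0.1359, -0.0964], [-0.59, 0.0, 0.003], 1.0]]
[484.7 225.1 172.6] [ 0.2  0.7 -0.1] 0.8 [ 0.9   0.61  2.49  4.05  1.27 -1.6 ] 11.65
```

Request:
send_rows:
  plan:
    - [[0.002,-0.027,-0.019],[-0.118,0,0],0.8]
    - [[0.004,-0.054,-0.039],[-0.236,0,0],0.8]
    - [[0.006,-0.08,-0.058],[-0.354,0,0.002],1]
    - [[0.008,-0.109,-0.077],[-0.472,0,0.003],1]
    - [[0.01,-0.136,-0.096],[-0.59,0,0.003],1]

```text
clock: 12.07
eef_pos: [465.2, 193.3, 247.3]
tcp_rot: [-2.205, 0.022, -1.531]
contact_force: [0.5, -0.2, -1.6]
opening: 0.999
```

```bash
python3 m.py 450 210 340 0 85 38 1
```

```text
rows needed 8 dist 95.4 ang 48.7
[[[-0.0024, -0.0082, -0.0083], [-0.106, 0.005, 0.003], 1.0], [[-0.0048, -0.0164, -0.0166], [-0.212, 0.01, 0.006], 1.0], [[-0.0072, -0.0246, -0.0249], [-0.318, 0.015, 0.009], 1.0], [[-0.0097, -0.0328, -0.0332], [-0.424, 0.02, 0.012], 1.0], [[-0.0121, -0.0411, -0.0415], [-0.53, 0.025, 0.016], 1.0]]
[465.2 193.3 247.3] [ 0.5 -0.2 -1.6] 0.999 [ 0.71  0.02  2.45  4.44  0.53 -2.38] 12.0667
```

```bash
python3 m.py 450 190 330 1.2 40 38 1
```

```text
rows needed 10 dist 84.1 ang 66.6
[[[0.0001, -0.0058, -0.0061], [-0.007, -0.09, -0.073], 1.0], [[0.0002, -0.0115, -0.0123], [-0.014, -0.18, -0.146], 1.0], [[0.0003, -0.0173, -0.0184], [-0.021, -0.27, -0.22], 1.0], [[0.0004, -0.023, -0.0245], [-0.028, -0.36, -0.293], 1.0], [[0.0004, -0.0288, -0.0307], [-0.035, -0.45, -0.366], 1.0]]
[465.2 193.3 247.3] [ 0.5 -0.2 -1.6] 0.999 [ 0.71  0.02  2.45  4.44  0.53 -2.38] 12.0667
```

Request:
send_rows:
  plan:
    - [[0,-0.012,-0.012],[-0.007,-0.09,-0.073],1]
    - [[0,-0.024,-0.024],[-0.014,-0.18,-0.146],1]
    - [[0,-0.035,-0.035],[-0.021,-0.27,-0.22],1]
    - [[0,-0.045,-0.045],[-0.028,-0.36,-0.293],1]
    - [[0,-0.055,-0.055],[-0.035,-0.45,-0.366],1]

```text
clock: 12.48
eef_pos: [450.0, 209.8, 312.5]
tcp_rot: [-2.205, -0.006, -1.139]
contact_force: [0.9, 0.5, 0.8]
opening: 1.001
```

```bash
python3 m.py 450 190 330 1.2 40 38 1
```

```text
rows needed 7 dist 26.4 ang 44.2
[[[0.0026, -0.0013, -0.0024], [-0.008, -0.087, -0.067], 1.0], [[0.0052, -0.0026, -0.0048], [-0.017, -0.174, -0.134], 1.0], [[0.0077, -0.0039, -0.0073], [-0.025, -0.261, -0.202], 1.0], [[0.0103, -0.0052, -0.0097], [-0.033, -0.347, -0.269], 1.0], [[0.0129, -0.0065, -0.0121], [-0.042, -0.434, -0.336], 1.0]]
[450.  209.8 312.5] [0.9 0.5 0.8] 1.001 [ 0.44 -0.21  2.44  3.63  0.02 -2.06] 12.4833
```

Request:
send_rows:
  plan:
    - [[0.003,-0.001,-0.002],[-0.008,-0.087,-0.067],1]
    - [[0.005,-0.003,-0.005],[-0.017,-0.174,-0.134],1]
    - [[0.008,-0.004,-0.007],[-0.025,-0.261,-0.2],1]
    - [[0.01,-0.005,-0.01],[-0.033,-0.347,-0.269],1]
    - [[0.013,-0.006,-0.012],[-0.042,-0.434,-0.336],1]

```text
clock: 12.9
eef_pos: [455.8, 226.1, 335.1]
tcp_rot: [-2.139, -0.091, -1.037]
contact_force: [0.8, -0.9, 0.1]
opening: 1.0
```

```bash
python3 m.py 450 190 330 1.2 40 38 1
```

```text
rows needed 6 dist 36.9 ang 38.9
[[[0.0046, 0.0032, -0.0026], [-0.016, -0.098, -0.054], 1.0], [[0.0092, 0.0063, -0.0052], [-0.032, -0.196, -0.108], 1.0], [[0.0138, 0.0095, -0.0078], [-0.047, -0.294, -0.162], 1.0], [[0.0184, 0.0127, -0.0104], [-0.063, -0.393, -0.216], 1.0], [[0.0229, 0.0158, -0.013], [-0.079, -0.491, -0.27], 1.0]]
[455.8 226.1 335.1] [ 0.8 -0.9  0.1] 1.0 [ 0.44 -0.22  2.43  2.71  0.08 -1.27] 12.9
```

Request:
send_rows:
  plan:
    - [[0.005,0.003,-0.003],[-0.016,-0.098,-0.054],1]
    - [[0.009,0.006,-0.005],[-0.032,-0.196,-0.108],1]
    - [[0.014,0.01,-0.008],[-0.047,-0.294,-0.162],1]
    - [[0.018,0.013,-0.01],[-0.063,-0.393,-0.216],1]
    - [[0.023,0.016,-0.013],[-0.079,-0.49,-0.27],1]

```text
clock: 13.32
eef_pos: [462.7, 206.7, 344.1]
tcp_rot: [-2.095, -0.111, -0.893]
contact_force: [0.6, 0.0, 0.4]
opening: 1.0
```

```bash
python3 m.py 470 190 330 0.9 80 38 1
```

```text
rows needed 8 dist 23.0 ang 51.1
[[[0.002, 0.002, 0.0005], [-0.107, -0.028, -0.015], 1.0], [[0.004, 0.004, 0.001], [-0.214, -0.056, -0.031], 1.0], [[0.006, 0.0061, 0.0015], [-0.321, -0.084, -0.046], 1.0], [[0.0079, 0.0081, 0.0019], [-0.427, -0.112, -0.061], 1.0], [[0.0099, 0.0101, 0.0024], [-0.534, -0.141, -0.077], 1.0]]
[462.7 206.7 344.1] [0.6 0.  0.4] 1.0 [ 0.19 -0.21  2.43  1.8   0.38 -0.59] 13.3167
```

Request:
send_rows:
  plan:
    - [[0.002,0.002,0],[-0.107,-0.028,-0.015],1]
    - [[0.004,0.004,0],[-0.214,-0.056,-0.031],1]
    - [[0.006,0.006,0],[-0.321,-0.084,-0.046],1]
    - [[0.008,0.008,0],[-0.427,-0.112,-0.061],1]
    - [[0.01,0.01,0],[-0.534,-0.141,-0.077],1]

```text
clock: 13.73
eef_pos: [463.3, 202.7, 338.4]
tcp_rot: [-2.333, -0.083, -0.795]
contact_force: [-0.3, 0.6, -0.4]
opening: 1.0
```

```bash
cat > d.py <<'E'
from h import *
import sys
x,y,z,yaw,step,jaw=map(float,sys.argv[1:7])
plan([x,y,z],R.from_euler('xyz',[np.pi,0,yaw]),step=step,jaw=jaw)
p,r,s=pose(); print(p.round(1),s['tcp_rot'].round(3),s['contact_force'].round(1),round(s['opening'],3),s['qpos'].round(2),s['clock'])
E
python3 m.py 470 190 330 0.9 80 38 1; python3 d.py 480 200 320 -0.7 38 1
```

```text
rows needed 6 dist 16.7 ang 37.0
[[[0.0022, 0.0016, 0.0006], [-0.105, -0.022, -0.012], 1.0], [[0.0044, 0.0032, 0.0012], [-0.209, -0.045, -0.024], 1.0], [[0.0065, 0.0049, 0.0018], [-0.314, -0.067, -0.036], 1.0], [[0.0087, 0.0065, 0.0024], [-0.418, -0.089, -0.048], 1.0], [[0.0109, 0.0081, 0.003], [-0.523, -0.112, -0.06], 1.0]]
[463.3 202.7 338.4] [-0.3  0.6 -0.4] 1.0 [ 0.18 -0.2   2.28  0.88  0.48  0.26] 13.7333
rows needed 7 dist 25.0 ang 46.6
[[[0.0017, 0.001, 0.003], [-0.115, -0.017, -0.008], 1.0], [[0.0035, 0.002, 0.0059], [-0.23, -0.033, -0.016], 1.0], [[0.0052, 0.0031, 0.0089], [-0.344, -0.05, -0.024], 1.0], [[0.0069, 0.0041, 0.0118], [-0.459, -0.067, -0.032], 1.0], [[0.0086, 0.0051, 0.0148], [-0.574, -0.083, -0.04], 1.0]]
[463.3 202.7 338.4] [-2.333 -0.083 -0.795] [-0.3  0.6 -0.4] 1.0 [ 0.18 -0.2   2.28  0.88  0.48  0.26] 13.7333
```

Unwinding works (q4 now 0.88). Continue to tool-down.

Request:
send_rows:
  plan:
    - [[0.002,0.001,0.0],[-0.115,-0.017,-0.008],1]
    - [[0.003,0.002,0.0],[-0.23,-0.033,-0.016],1]
    - [[0.005,0.003,0.0],[-0.344,-0.05,-0.024],1]
    - [[0.007,0.004,0.0],[-0.459,-0.067,-0.032],1]
    - [[0.009,0.005,0.0],[-0.574,-0.083,-0.04],1]

```text
clock: 14.15
eef_pos: [467.5, 192.3, 336.6]
tcp_rot: [-2.871, -0.039, -0.727]
contact_force: [0.7, 1.3, 0.4]
opening: 1.001
```

```bash
python3 d.py 500 200 330 -0.5 38 1
```

```text
rows needed 3 dist 34.1 ang 20.1
[[[0.0063, -0.0081, 0.0048], [-0.088, -0.023, -0.073], 1.0], [[0.0126, -0.0163, 0.0096], [-0.177, -0.046, -0.147], 1.0], [[0.0189, -0.0244, 0.0144], [-0.265, -0.07, -0.22], 1.0], [[0.0189, -0.0244, 0.0144], [-0.265, -0.07, -0.22], 1.0], [[0.0189, -0.0244, 0.0144], [-0.265, -0.07, -0.22], 1.0]]
[467.5 192.3 336.6] [-2.871 -0.039 -0.727] [0.7 1.3 0.4] 1.001 [ 0.32 -0.04  1.95  0.12  0.99  0.99] 14.15
```

```bash
python3 d.py 548 200 310 0 38 1
```

```text
rows needed 7 dist 85.2 ang 44.1
[[[0.0077, -0.0071, 0.0062], [-0.035, -0.019, -0.102], 1.0], [[0.0154, -0.0141, 0.0124], [-0.07, -0.039, -0.205], 1.0], [[0.0231, -0.0212, 0.0187], [-0.105, -0.058, -0.307], 1.0], [[0.0308, -0.0283, 0.0249], [-0.139, -0.078, -0.41], 1.0], [[0.0385, -0.0353, 0.0311], [-0.174, -0.097, -0.512], 1.0]]
[467.5 192.3 336.6] [-2.871 -0.039 -0.727] [0.7 1.3 0.4] 1.001 [ 0.32 -0.04  1.95  0.12  0.99  0.99] 14.15
```

Request:
send_rows:
  plan:
    - [[0.008,-0.007,0.006],[-0.035,-0.019,-0.102],1]
    - [[0.015,-0.014,0.012],[-0.07,-0.039,-0.205],1]
    - [[0.023,-0.021,0.018],[-0.105,-0.058,-0.307],1]
    - [[0.031,-0.028,0.022],[-0.139,-0.078,-0.41],1]
    - [[0.0385,-0.035,0.026],[-0.174,-0.097,-0.512],1]

```text
clock: 14.57
eef_pos: [524.0, 196.3, 321.8]
tcp_rot: [-3.071, -0.029, -0.201]
contact_force: [-0.5, -1.1, 0.3]
opening: 0.997
```

```bash
python3 d.py 548 200 310 0 38 1
```

```text
rows needed 2 dist 27.0 ang 12.3
[[[0.0112, -0.0038, 0.0065], [-0.034, -0.018, -0.1], 1.0], [[0.0224, -0.0075, 0.0131], [-0.068, -0.036, -0.2], 1.0], [[0.0224, -0.0075, 0.0131], [-0.068, -0.036, -0.2], 1.0], [[0.0224, -0.0075, 0.0131], [-0.068, -0.036, -0.2], 1.0], [[0.0224, -0.0075, 0.0131], [-0.068, -0.036, -0.2], 1.0]]
[524.  196.3 321.8] [-3.071 -0.029 -0.201] [-0.5 -1.1  0.3] 0.997 [0.33 0.16 1.74 0.05 1.18 0.51] 14.5667
```

Request:
send_rows:
  plan:
    - [[0.0112,-0.004,0.0065],[-0.034,-0.018,-0.1],1]
    - [[0.0224,-0.0075,0.013],[-0.068,-0.036,-0.2],1]
    - [[0.0224,-0.0075,0.013],[-0.068,-0.036,-0.2],1]
    - [[0.0224,-0.0075,0.013],[-0.068,-0.036,-0.2],1]
    - [[0.0224,-0.0075,0.013],[-0.068,-0.036,-0.2],1]

```text
clock: 14.98
eef_pos: [547.3, 199.7, 309.9]
tcp_rot: [-3.142, 0.0, -0.003]
contact_force: [-0.6, -0.4, 1.0]
opening: 0.999
```

```bash
python3 d.py 548 200 310 0 38 1; python3 - <<'E'
from h import *
c=save('wrist','w10.png')[:,:,::-1]; cc=cam('wrist')
for P in [(553.5,225.5,209),(553.5,225.5,115)]: print(proj(cc,P))
cv2.imwrite('pics/w10c.png',cv2.resize(c[60:360,100:400],(750,750),interpolation=cv2.INTER_CUBIC)[:600])
E
```

```text
rows needed 1 dist 0.8 ang 0.2
[[[0.0007, -0.0003, -0.0001], [0.0, 0.0, -0.003], 1.0], [[0.0007, -0.0003, -0.0001], [0.0, 0.0, -0.003], 1.0], [[0.0007, -0.0003, -0.0001], [0.0, 0.0, -0.003], 1.0], [[0.0007, -0.0003, -0.0001], [0.0, 0.0, -0.003], 1.0], [[0.0007, -0.0003, -0.0001], [0.0, 0.0, -0.003], 1.0]]
[547.3 199.7 309.9] [-3.142e+00  0.000e+00 -3.000e-03] [-0.6 -0.4  1. ] 0.999 [0.35 0.24 1.66 0.   1.24 0.35] 14.9833
[[262.82329078 170.56336684]]
[[260.54806008 152.66301505]]
```

View pics/w10c.png

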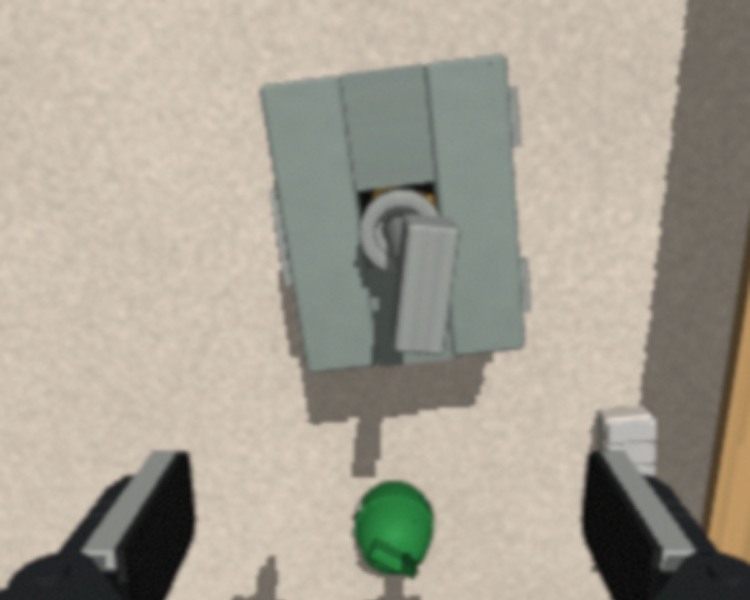

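```bash
python3 - <<'E'
from h import *
c=cam('wrist'); f=lambda x,y:(100+(x+.5)/2.5-.5,60+(y+.5)/2.5-.5)
for z in (209,197):
    q=np.array([atz(c,f(*p),z) for p in [(411,223),(457,226),(442,352),(396,348)]]); print(z,q.mean(0).round(1),'len',np.linalg.norm(q[0]-q[3]).round(1),np.linalg.norm(q[1]-q[2]).round(1),'wid',np.linalg.norm(q[0]-q[1]).round(1),'yaw',np.arctan2(-(q[0]-q[3])[0],(q[0]-q[3])[1]),np.arctan2(-(q[1]-q[2])[0],(q[1]-q[2])[1]))
ring=f(401,232);print('ring',atz(c,ring,115))
E
```

```text
209 [559.9 221.3 209. ] len 44.1 44.5 wid 15.3 yaw -0.11165813396254391 -0.09007326541033082
197 [560.6 218.3 197. ] len 46.5 46.9 wid 16.2 yaw -0.11165813396254175 -0.09007326541032959
ring [552.96835184 225.69482774 115.        ]
```

```bash
python3 d.py 554 224 202 -0.1 25 1
```

```text
rows needed 5 dist 111.2 ang 5.6
[[[0.0013, -0.0049, 0.0217], [0.0, 0.0, 0.019], 1.0], [[0.0027, -0.0097, 0.0433], [0.0, 0.0, 0.039], 1.0], [[0.004, -0.0146, 0.065], [0.0, 0.0, 0.058], 1.0], [[0.0053, -0.0195, 0.0866], [0.0, 0.0, 0.078], 1.0], [[0.0067, -0.0243, 0.1083], [0.0, 0.0, 0.097], 1.0]]
[547.2 199.7 310.3] [-3.141e+00 -0.000e+00 -3.000e-03] [-0.  -0.9  0.4] 1.001 [0.35 0.24 1.66 0.   1.24 0.35] 15.0333
```

Request:
send_rows:
  plan:
    - [[0.003,-0.01,0.02],[0,0,0.04],1]
    - [[0.006,-0.02,0.04],[0,0,0.08],1]
    - [[0.0067,-0.0243,0.06],[0,0,0.097],1]
    - [[0.0067,-0.0243,0.075],[0,0,0.097],1]
    - [[0.0067,-0.0243,0.085],[0,0,0.097],1]

```text
clock: 15.45
eef_pos: [552.9, 223.6, 224.3]
tcp_rot: [-3.142, 0.001, -0.101]
contact_force: [-0.1, 0.3, 0.3]
opening: 1.001
```

Request:
send_rows:
  plan:
    - [[0,0,0.01],[0,0,0],1]
    - [[0,0,0.022],[0,0,0],1]
    - [[0,0,0.022],[0,0,0],1]
    - [[0,0,0.022],[0,0,0],1]
    - [[0,0,0.022],[0,0,0],0.8]

```text
clock: 15.87
eef_pos: [553.3, 223.6, 203.0]
tcp_rot: [-3.141, -0.0, -0.101]
contact_force: [0.5, -0.3, 0.1]
opening: 0.903
```

```bash
python3 d.py 554 224 202 -0.1 25 1; python3 - <<'E'
from h import *
c=save('wrist','w11.png')[:,:,::-1]
cv2.imwrite('pics/w11c.png',cv2.resize(c,None,fx=1.4,fy=1.4))
E
```

```text
rows needed 1 dist 1.3 ang 0.1
[[[0.0007, -0.0004, 0.001], [-0.001, 0.0, -0.001], 1.0], [[0.0007, -0.0004, 0.001], [-0.001, 0.0, -0.001], 1.0], [[0.0007, -0.0004, 0.001], [-0.001, 0.0, -0.001], 1.0], [[0.0007, -0.0004, 0.001], [-0.001, 0.0, -0.001], 1.0], [[0.0007, -0.0004, 0.001], [-0.001, 0.0, -0.001], 1.0]]
[553.3 223.6 203. ] [-3.141 -0.    -0.101] [ 0.5 -0.3  0.1] 0.903 [0.38 0.36 1.74 0.   1.04 0.48] 15.8667
```

View pics/w11c.png

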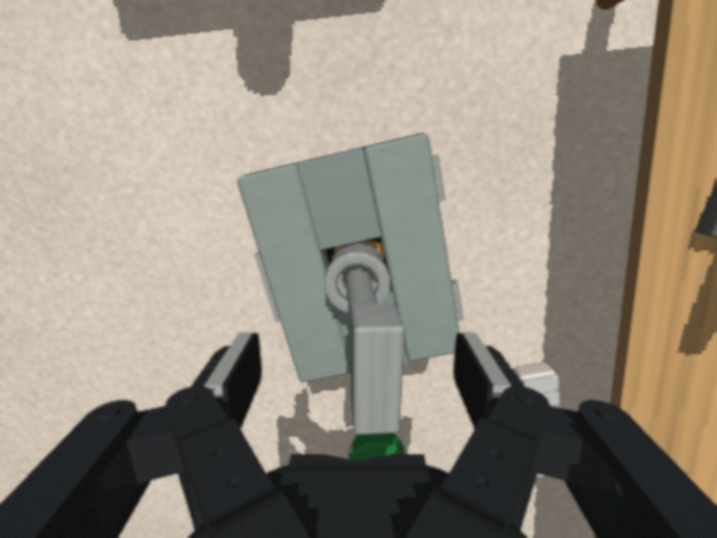

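Request:
send_rows:
  plan:
    - [[0.0005,0,0],[0,0,0],0.3]
    - [[0.0005,0,0],[0,0,0],0]
    - [[0.0005,0,0],[0,0,0],-0.3]
    - [[0.0005,0,0],[0,0,0],-0.6]
    - [[0.0005,0,0],[0,0,0],-1]
  squeeze: 60

```text
clock: 16.33
eef_pos: [553.9, 223.7, 203.3]
tcp_rot: [-3.141, -0.001, -0.101]
contact_force: [0.5, -0.6, -1.6]
opening: 0.199
```

Request:
send_rows:
  plan:
    - [[0,0,0],[0,0,0],-1]
    - [[0,0,0],[0,0,0],-1]
    - [[0,0,0],[0,0,0],-1]
    - [[0,0,0],[0,0,0],-1]
    - [[0,0,0],[0,0,0],-1]

```text
clock: 16.75
eef_pos: [553.9, 223.7, 203.2]
tcp_rot: [-3.141, -0.001, -0.101]
contact_force: [0.8, -0.1, 0.2]
opening: 0.201
```

Request:
send_rows:
  plan:
    - [[0,0,0.001],[0,0,0],-1]
    - [[0,0,0.002],[0,0,0],-1]
    - [[0,0,0.002],[0,0,0],-1]
    - [[0,0,0.002],[0,0,0],-1]
    - [[0,0,0.002],[0,0,0],-1]
  squeeze: 80

```text
clock: 17.17
eef_pos: [553.9, 223.7, 201.1]
tcp_rot: [-3.141, -0.001, -0.101]
contact_force: [1.0, 0.4, -1.3]
opening: 0.193
```

Request:
send_rows:
  plan:
    - [[0,0,0.001],[0,0,0],-1]
    - [[0,0,0.002],[0,0,0],-1]
    - [[0,0,0.002],[0,0,0],-1]
    - [[0,0,0.002],[0,0,0],-1]
    - [[0,0,0.002],[0,0,0],-1]

```text
clock: 17.58
eef_pos: [553.9, 223.7, 199.1]
tcp_rot: [-3.141, -0.001, -0.101]
contact_force: [0.5, 0.9, -1.0]
opening: 0.195
```

Request:
send_rows:
  plan:
    - [[0,0,0.001],[0,0,0],-1]
    - [[0,0,0.002],[0,0,0],-1]
    - [[0,0,0.003],[0,0,0],-1]
    - [[0,0,0.003],[0,0,0],-1]
    - [[0,0,0.003],[0,0,0],-1]

```text
clock: 18.0
eef_pos: [553.9, 223.8, 196.0]
tcp_rot: [-3.141, -0.001, -0.101]
contact_force: [-0.1, 0.2, 0.9]
opening: 0.198
```

```bash
python3 d.py 554 224 202 -0.1 25 1|tail -1; python3 - <<'E'
from h import *
a=save('scene','s12.png')[:,:,::-1];c=save('wrist','w12.png')[:,:,::-1]
A=cv2.resize(a[205:260,275:330],(440,440),interpolation=cv2.INTER_CUBIC)
cv2.imwrite('pics/sw12.png',cv2.hconcat([A,cv2.resize(c[140:384,140:384],(440,440))]))
E
```

```text
[553.9 223.8 196. ] [-3.141e+00 -1.000e-03 -1.010e-01] [-0.1  0.2  0.9] 0.198 [0.38 0.37 1.75 0.   1.02 0.48] 18.0
```

View pics/sw12.png

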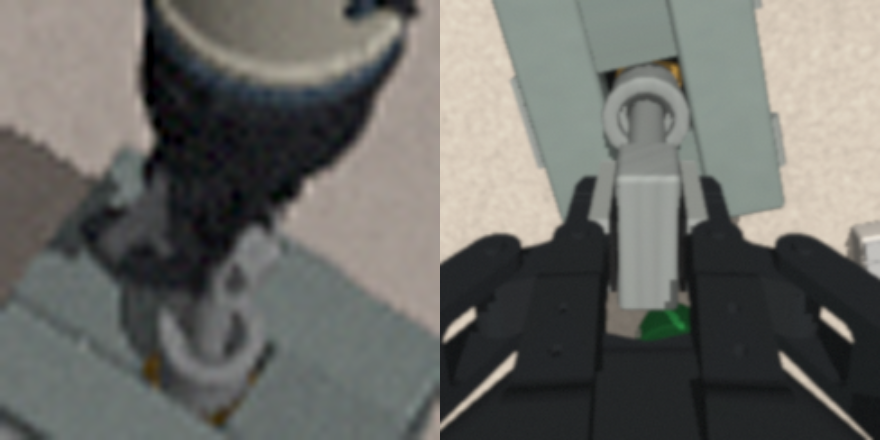

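Request:
send_rows:
  plan:
    - [[0,0,0.001],[0,0,0],-1]
    - [[0,0,0.002],[0,0,0],-1]
    - [[0,0,0.003],[0,0,0],-1]
    - [[0,0,0.003],[0,0,0],-1]
    - [[0,0,0.003],[0,0,0],-1]

```text
clock: 18.52
eef_pos: [554.0, 223.9, 193.0]
tcp_rot: [-3.14, -0.001, -0.101]
contact_force: [0.1, 1.2, 2.0]
opening: 0.196
```

```bash
python3 - <<'E'
from h import *
c=save('wrist','w13.png')[:,:,::-1]
a=cv2.imread('pics/w12.png')
cv2.imwrite('pics/w1213.png',cv2.hconcat([cv2.resize(x[160:320,190:320],(390,480)) for x in (a,c)]))
E
```

```text
(no output)
```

View pics/w1213.png

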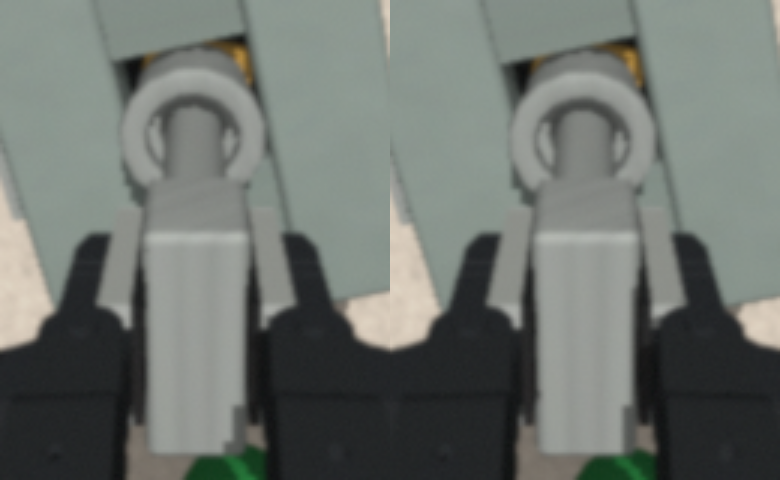

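```bash
python3 - <<'E'
from h import *
c=cam('wrist');f=lambda x,y:(190+(x+.5)/3-.5,160+(y+.5)/3-.5)
print(pose()[0])
for z in (190,195,200,205,209,213):
    a=[atz(c,f(*p),z) for p in [(146,236),(248,236),(242,453),(150,453)]]
    print(z,*[np.linalg.norm(a[i]-a[j]).round(1) for i,j in ((0,3),(1,2),(0,1),(2,3))],np.mean(a,0).round(1))
E
```

```text
[553.99786028 223.85746188 193.05833195]
190 45.4 45.4 17.5 17.3 [552.6 214.1 190. ]
195 43.5 43.5 16.8 16.6 [552.9 217.6 195. ]
200 41.7 41.7 16.1 15.9 [553.3 221.1 200. ]
205 39.9 39.9 15.4 15.2 [553.6 224.6 205. ]
209 38.4 38.4 14.8 14.7 [553.9 227.3 209. ]
213 37.0 37.0 14.3 14.1 [554.1 230.1 213. ]
```

Request:
send_rows:
  plan:
    - [[0,0,0.001],[0,0,0],-1]
    - [[0,0,0.002],[0,0,0],-1]
    - [[0,0,0.003],[0,0,0],-1]
    - [[0,0,0.003],[0,0,0],-1]
    - [[0,0,0.003],[0,0,0],-1]

```text
clock: 18.98
eef_pos: [554.5, 224.2, 191.8]
tcp_rot: [-3.14, -0.002, -0.101]
contact_force: [-3.9, 0.7, 16.9]
opening: 0.189
```

```bash
cat > turn.py <<'E'
from h import *
import sys
ax=np.array([float(sys.argv[1]),float(sys.argv[2])]);th=float(sys.argv[3]);dz=float(sys.argv[4])
p,r,s=pose();out=[]
for i in range(1,6):
    t=th*min(i/4,1); d=p[:2]-ax; c,sn=np.cos(-t),np.sin(-t); q=ax+np.array([c*d[0]-sn*d[1],sn*d[0]+c*d[1]])
    out.append([(r.inv().apply(np.r_[q-p[:2],dz])/1000).round(4).tolist(),[0,0,round(t,3)],-1])
print(out); print(s['contact_force'].round(1),s['wrist_torque'].round(2),s['tcp_rot'].round(3),p.round(1))
E
python3 turn.py 553.3 225.5 0.4 0.5
```

```text
[[[-0.0001, 0.0001, -0.0005], [0, 0, 0.1], -1], [[-0.0003, 0.0002, -0.0005], [0, 0, 0.2], -1], [[-0.0004, 0.0003, -0.0005], [0, 0, 0.3], -1], [[-0.0006, 0.0004, -0.0005], [0, 0, 0.4], -1], [[-0.0006, 0.0004, -0.0005], [0, 0, 0.4], -1]]
[-3.9  0.7 16.9] [-0.04  0.98  0.  ] [-3.14e+00 -2.00e-03 -1.01e-01] [554.5 224.2 191.8]
```

Request:
send_rows:
  plan:
    - [[-0.0005,0.0001,0.0005],[0,0,0.1],-1]
    - [[-0.0008,0.0002,0.0005],[0,0,0.2],-1]
    - [[-0.0009,0.0003,0.0005],[0,0,0.3],-1]
    - [[-0.001,0.0004,0.0005],[0,0,0.4],-1]
    - [[-0.001,0.0004,0.0005],[0,0,0.4],-1]

```text
clock: 19.4
eef_pos: [553.6, 223.9, 191.9]
tcp_rot: [-3.139, -0.002, -0.507]
contact_force: [-1.7, 0.4, 9.1]
opening: 0.194
```

```bash
python3 turn.py 553.3 225.5 0.4 0.5;python3 - <<'E'
from h import *
c=save('wrist','w14.png')[:,:,::-1]
a=cv2.imread('pics/w12.png')
cv2.imwrite('pics/w14c.png',cv2.hconcat([cv2.resize(x[160:320,190:320],(390,480)) for x in (a,c)]))
E
```

```text
[[[-0.0001, 0.0001, -0.0005], [0, 0, 0.1], -1], [[-0.0003, 0.0002, -0.0005], [0, 0, 0.2], -1], [[-0.0004, 0.0002, -0.0005], [0, 0, 0.3], -1], [[-0.0006, 0.0003, -0.0005], [0, 0, 0.4], -1], [[-0.0006, 0.0003, -0.0005], [0, 0, 0.4], -1]]
[-1.7  0.4  9.1] [0.13 0.53 0.08] [-3.139e+00 -2.000e-03 -5.070e-01] [553.6 223.9 191.9]
```

View pics/w14c.png

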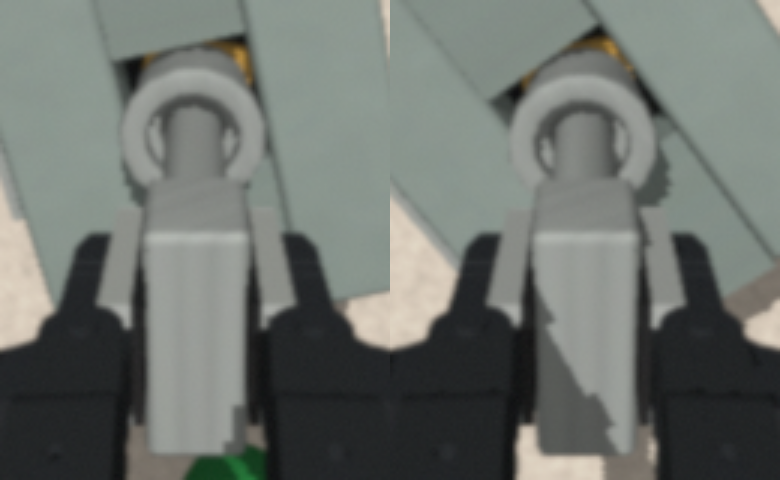

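Request:
send_rows:
  plan:
    - [[-0.0002,0.0001,0.001],[0,0,0.11],-1]
    - [[-0.0004,0.0002,0.001],[0,0,0.22],-1]
    - [[-0.0005,0.0002,0.001],[0,0,0.33],-1]
    - [[-0.0006,0.0003,0.001],[0,0,0.44],-1]
    - [[-0.0006,0.0003,0.001],[0,0,0.44],-1]

```text
clock: 19.87
eef_pos: [553.2, 223.9, 191.9]
tcp_rot: [-3.137, -0.001, -0.949]
contact_force: [-2.1, 0.6, 12.2]
opening: 0.193
```

```bash
python3 turn.py 553.3 225.5 0.44 -0.5
```

```text
[[[-0.0001, 0.0001, 0.0005], [0, 0, 0.11], -1], [[-0.0002, 0.0003, 0.0005], [0, 0, 0.22], -1], [[-0.0004, 0.0004, 0.0005], [0, 0, 0.33], -1], [[-0.0005, 0.0004, 0.0005], [0, 0, 0.44], -1], [[-0.0005, 0.0004, 0.0005], [0, 0, 0.44], -1]]
[-2.1  0.6 12.2] [-0.03  0.61  0.09] [-3.137e+00 -1.000e-03 -9.490e-01] [553.2 223.9 191.9]
```

Request:
send_rows:
  plan:
    - [[-0.0001,0.0001,0.0007],[0,0,0.11],-1]
    - [[-0.0002,0.0003,0.0007],[0,0,0.22],-1]
    - [[-0.0004,0.0004,0.0007],[0,0,0.33],-1]
    - [[-0.0005,0.0004,0.0007],[0,0,0.42],-1]
    - [[-0.0005,0.0004,0.0007],[0,0,0.42],-1]

```text
clock: 20.28
eef_pos: [552.8, 224.0, 191.9]
tcp_rot: [-3.137, 0.001, -1.375]
contact_force: [-2.1, 0.3, 9.8]
opening: 0.196
```

```bash
python3 turn.py 553.3 225.5 0.1 -0.5; python3 - <<'E'
from h import *
a=save('scene','s15.png')[:,:,::-1];c=save('wrist','w15.png')[:,:,::-1]
A=cv2.resize(a[205:270,265:330],(440,440),interpolation=cv2.INTER_CUBIC)
cv2.imwrite('pics/sw15.png',cv2.hconcat([A,cv2.resize(c[140:384,140:384],(440,440))]))
E
```

```text
[[[-0.0, 0.0, 0.0005], [0, 0, 0.025], -1], [[-0.0, 0.0001, 0.0005], [0, 0, 0.05], -1], [[-0.0001, 0.0001, 0.0005], [0, 0, 0.075], -1], [[-0.0001, 0.0001, 0.0005], [0, 0, 0.1], -1], [[-0.0001, 0.0001, 0.0005], [0, 0, 0.1], -1]]
[-2.1  0.3  9.8] [-0.05  0.54  0.1 ] [-3.137e+00  1.000e-03 -1.375e+00] [552.8 224.  191.9]
```

View pics/sw15.png

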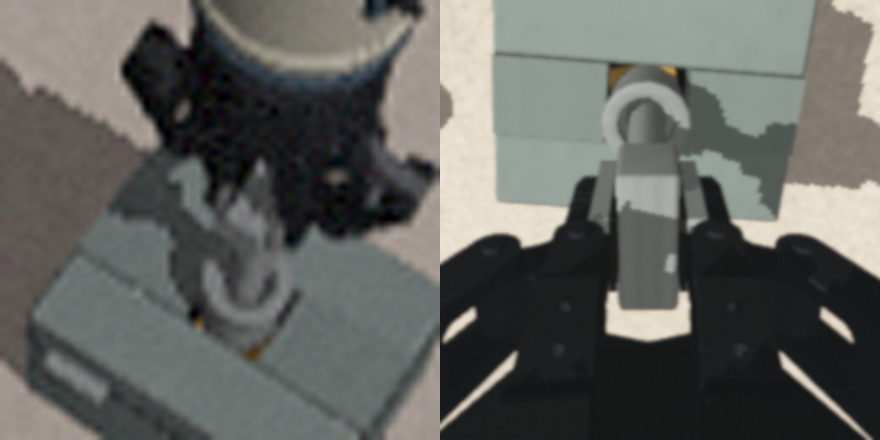

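Request:
send_rows:
  plan:
    - [[0,0,0.0007],[0,0,0.04],-1]
    - [[0,0.0001,0.0007],[0,0,0.08],-1]
    - [[-0.0001,0.0001,0.0007],[0,0,0.1],-1]
    - [[-0.0001,0.0001,0.0007],[0,0,0.12],-1]
    - [[-0.0001,0.0001,0.0007],[0,0,0.12],-1]

```text
clock: 20.8
eef_pos: [552.7, 224.0, 191.9]
tcp_rot: [-3.137, 0.001, -1.49]
contact_force: [-2.1, 0.2, 9.4]
opening: 0.199
```

```bash
python3 turn.py 553.3 225.5 0.1 -0.5
```

```text
[[[-0.0, 0.0, 0.0005], [0, 0, 0.025], -1], [[-0.0, 0.0001, 0.0005], [0, 0, 0.05], -1], [[-0.0001, 0.0001, 0.0005], [0, 0, 0.075], -1], [[-0.0001, 0.0001, 0.0005], [0, 0, 0.1], -1], [[-0.0001, 0.0001, 0.0005], [0, 0, 0.1], -1]]
[-2.1  0.2  9.4] [0.03 0.63 0.1 ] [-3.137e+00  1.000e-03 -1.490e+00] [552.7 224.  191.9]
```

Request:
send_rows:
  plan:
    - [[0,0,0.0007],[0,0,0.03],-1]
    - [[0,0,0.0007],[0,0,0.06],-1]
    - [[0,0,0.0007],[0,0,0.08],-1]
    - [[0,0,0.0007],[0,0,0.1],-1]
    - [[0,0,0.0007],[0,0,0.1],-1]

```text
clock: 21.22
eef_pos: [552.7, 223.9, 191.9]
tcp_rot: [-3.137, 0.002, -1.591]
contact_force: [-1.5, 0.7, 10.1]
opening: 0.194
```

```bash
python3 turn.py 553.3 225.5 0.1 -0.5
```

```text
[[[-0.0, 0.0, 0.0005], [0, 0, 0.025], -1], [[-0.0, 0.0001, 0.0005], [0, 0, 0.05], -1], [[-0.0, 0.0001, 0.0005], [0, 0, 0.075], -1], [[-0.0001, 0.0002, 0.0005], [0, 0, 0.1], -1], [[-0.0001, 0.0002, 0.0005], [0, 0, 0.1], -1]]
[-1.5  0.7 10.1] [0.16 0.7  0.13] [-3.137e+00  2.000e-03 -1.591e+00] [552.7 223.9 191.9]
```

Request:
send_rows:
  plan:
    - [[0,0,0.0007],[0,0,0.02],-1]
    - [[0,0,0.0007],[0,0,0.04],-1]
    - [[0,0,0.0007],[0,0,0.06],-1]
    - [[0,0,0.0007],[0,0,0.06],-1]
    - [[0,0,0.0007],[0,0,0.06],-1]

```text
clock: 21.63
eef_pos: [552.7, 224.0, 191.9]
tcp_rot: [-3.137, 0.002, -1.651]
contact_force: [-3.1, 0.6, 9.8]
opening: 0.197
```

```bash
python3 turn.py 553.3 225.5 0.1 -0.5; python3 - <<'E'
from h import *
c=save('wrist','w16.png')[:,:,::-1]
cv2.imwrite('pics/w16.png',cv2.resize(c[140:340,150:350],(600,600)))
E
```

```text
[[[-0.0, 0.0, 0.0005], [0, 0, 0.025], -1], [[-0.0, 0.0001, 0.0005], [0, 0, 0.05], -1], [[-0.0, 0.0001, 0.0005], [0, 0, 0.075], -1], [[-0.0001, 0.0002, 0.0005], [0, 0, 0.1], -1], [[-0.0001, 0.0002, 0.0005], [0, 0, 0.1], -1]]
[-3.1  0.6  9.8] [0.19 0.68 0.11] [-3.137e+00  2.000e-03 -1.651e+00] [552.7 224.  191.9]
```

View pics/w16.png

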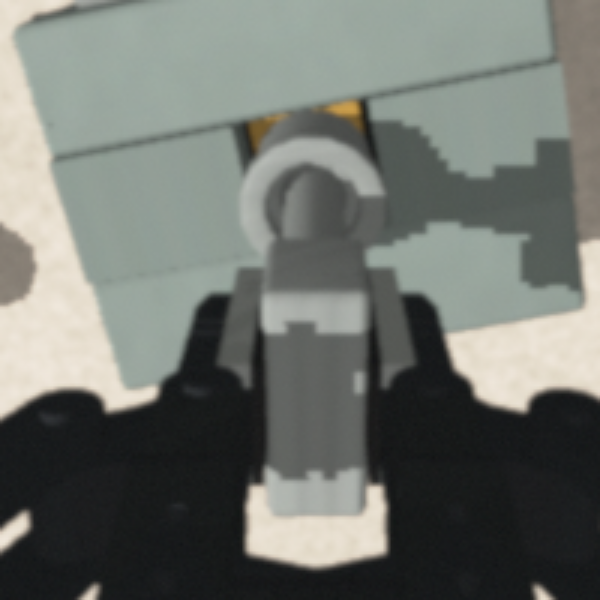

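Request:
send_rows:
  plan:
    - [[0,0,0.0005],[0,0,-0.05],-1]
    - [[0,0,0.0005],[0,0,-0.1],-1]
    - [[0,0,0.0005],[0,0,-0.15],-1]
    - [[0,0,0.0005],[0,0,-0.17],-1]
    - [[0,0,0.0005],[0,0,-0.17],-1]

```text
clock: 22.1
eef_pos: [552.7, 223.9, 191.9]
tcp_rot: [-3.137, 0.001, -1.48]
contact_force: [-1.0, 0.0, 9.5]
opening: 0.193
```

```bash
python3 turn.py 553.3 225.5 0.1 -0.5
```

```text
[[[-0.0, 0.0, 0.0005], [0, 0, 0.025], -1], [[-0.0, 0.0001, 0.0005], [0, 0, 0.05], -1], [[-0.0001, 0.0001, 0.0005], [0, 0, 0.075], -1], [[-0.0001, 0.0001, 0.0005], [0, 0, 0.1], -1], [[-0.0001, 0.0001, 0.0005], [0, 0, 0.1], -1]]
[-1.   0.   9.5] [ 0.09  0.5  -0.06] [-3.137e+00  1.000e-03 -1.480e+00] [552.7 223.9 191.9]
```

Request:
send_rows:
  plan:
    - [[0,0,-0.001],[0,0,0],-0.5]
    - [[0,0,-0.001],[0,0,0],0]
    - [[0,0,-0.001],[0,0,0],0.5]
    - [[0,0,-0.001],[0,0,0],1]
    - [[0,0,-0.001],[0,0,0],1]

```text
clock: 22.52
eef_pos: [552.6, 223.8, 192.6]
tcp_rot: [-3.137, 0.001, -1.48]
contact_force: [0.6, 0.3, 0.9]
opening: 0.808
```

Request:
send_rows:
  plan:
    - [[0,0,-0.015],[0,0,0],1]
    - [[0,0,-0.04],[0,0,0],1]
    - [[0,0,-0.07],[0,0,0],1]
    - [[0,0.015,-0.1],[0,0,0],1]
    - [[0,0.03,-0.12],[0,0,0],1]

```text
clock: 22.93
eef_pos: [522.8, 221.0, 315.0]
tcp_rot: [-3.135, 0.002, -1.48]
contact_force: [-0.1, 0.3, 0.4]
opening: 1.005
```

Request:
send_rows:
  plan:
    - [[0,0,0],[0,0,0],1]
    - [[0,0,0],[0,0,0],1]
    - [[0,0,0],[0,0,0],1]
    - [[0,0,0],[0,0,0],1]
    - [[0,0,0],[0,0,0],1]

```text
clock: 23.35
eef_pos: [522.7, 220.8, 313.3]
tcp_rot: [-3.137, 0.001, -1.48]
contact_force: [1.0, 0.4, -0.5]
opening: 1.0
```

```bash
python3 - <<'E'
from h import *
print(pose()[0],pose()[2]['tcp_rot'])
c=save('wrist','w17.png')[:,:,::-1]; a=save('scene','s17.png')[:,:,::-1]
cv2.imwrite('pics/w17c.png',cv2.resize(c[60:360,100:400],(750,750),interpolation=cv2.INTER_CUBIC)[:600])
cv2.imwrite('pics/s17c.png',cv2.resize(a[205:270,265:330],(520,520),interpolation=cv2.INTER_CUBIC))
E
```

```text
[522.68694663 220.8280677  313.32283444] [-3.13719398e+00  7.45853511e-04 -1.48039830e+00]
```

View pics/w17c.png

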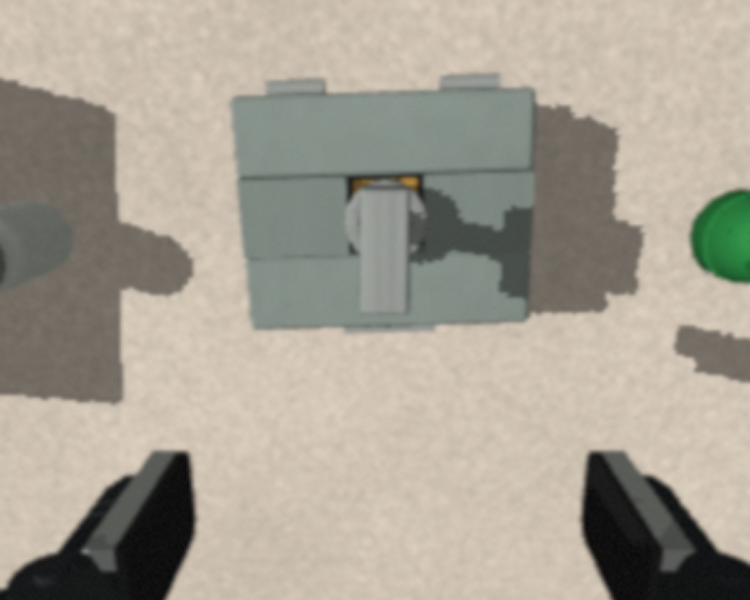

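View pics/s17c.png

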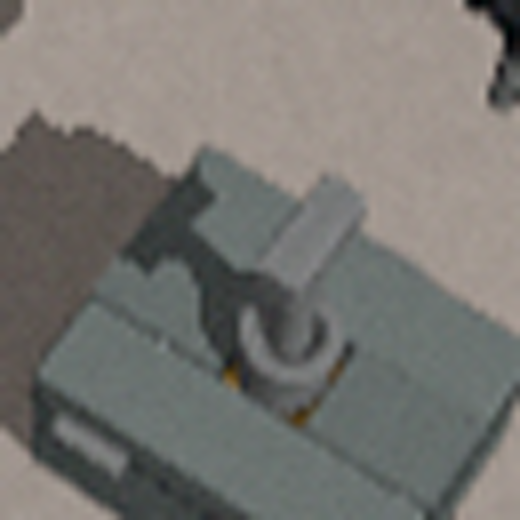

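```bash
python3 - <<'E'
from h import *
c=cam('wrist');s=cam('scene'); f=lambda x,y:(100+(x+.5)/2.5-.5,60+(y+.5)/2.5-.5); g=lambda x,y:(265+(x+.5)/8-.5,205+(y+.5)/8-.5)
for z in (189,193,197,203,209,213):
    q=np.array([atz(c,f(*p),z) for p in [(362,187),(409,187),(407,313),(360,313)]]); d=q[0]-q[3]
    print(z,q.mean(0).round(1),'len',np.linalg.norm(d).round(1),np.linalg.norm(q[1]-q[2]).round(1),'wid',np.linalg.norm(q[0]-q[1]).round(1),np.arctan2(d[1],d[0]).round(3))
for z in (197,209): print('scene',z,atz(s,g(313,226),z))
print('ring at115',atz(c,f(385,220),115))
print(tri([(c,f(384.5,250)),(s,g(313,226))]))
# predicted upright key in scene for tip z 63/75
for tz in (63,75):
    for L in [(23,9,134),(23,-9,134),(-23,9,134),(-23,-9,134),(0,0,112)]:
        r=R.from_euler('z',.115).apply([L[0],L[1],0]); print(tz,L,((proj(s,[553.3+r[0],225.6+r[1],tz+L[2]])[0]-[265,205]+.5)*8).round())
E
```

```text
189 [552.4 225.3 189. ] len 47.3 47.3 wid 17.0 0.063
193 [553.1 225.3 193. ] len 46.5 46.5 wid 16.7 0.063
197 [553.9 225.4 197. ] len 45.8 45.8 wid 16.4 0.063
203 [555.  225.4 203. ] len 44.6 44.6 wid 16.0 0.063
209 [556.1 225.5 209. ] len 43.5 43.5 wid 15.6 0.063
213 [556.9 225.6 213. ] len 42.7 42.7 wid 15.3 0.063
scene 197 [550.79634045 223.14518513 197.        ]
scene 209 [556.09715314 226.0643864  209.        ]
ring at115 [553.82567675 225.67528864 115.        ]
(array([556.52041953, 225.85362345, 209.30411035]), [np.float64(0.4022980825820192), np.float64(0.4022980825819496)])
63 (23, 9, 134) [301. 299.]
63 (23, -9, 134) [256. 271.]
63 (-23, 9, 134) [372. 201.]
63 (-23, -9, 134) [328. 174.]
63 (0, 0, 112) [309. 263.]
75 (23, 9, 134) [304. 284.]
75 (23, -9, 134) [259. 256.]
75 (-23, 9, 134) [375. 185.]
75 (-23, -9, 134) [331. 158.]
75 (0, 0, 112) [312. 248.]
```

```bash
python3 - <<'E'
from h import *
s=cam('scene'); acc=0
for i in range(6): acc=acc+viewer.grab_frame('scene')[:,:,::-1].astype(float)
a=np.clip(acc/6,0,255).astype(np.uint8); cv2.imwrite('pics/s18.png',a)
b=cv2.resize(a[215:255,285:325],(720,720),interpolation=cv2.INTER_LANCZOS4)
P=lambda P:((proj(s,P)[0]-[285,215]+.5)*18).astype(int)
for tz,col in ((63,(0,0,255)),(75,(0,255,0))):
    pts=[]
    for L in [(23,9),(23,-9),(-23,-9),(-23,9)]:
        r=R.from_euler('z',.075).apply([*L,0]); pts.append(P([553.3+r[0],225.6+r[1],tz+134]))
    cv2.polylines(b,[np.array(pts)],True,col,1)
th=np.linspace(0,6.28,50); cv2.polylines(b,[np.array([P([553.3+20*np.cos(t),225.6+20*np.sin(t),115]) for t in th])],True,(255,0,0),1)
cv2.imwrite('pics/s18c.png',b)
E
```

```text
(no output)
```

View pics/s18c.png

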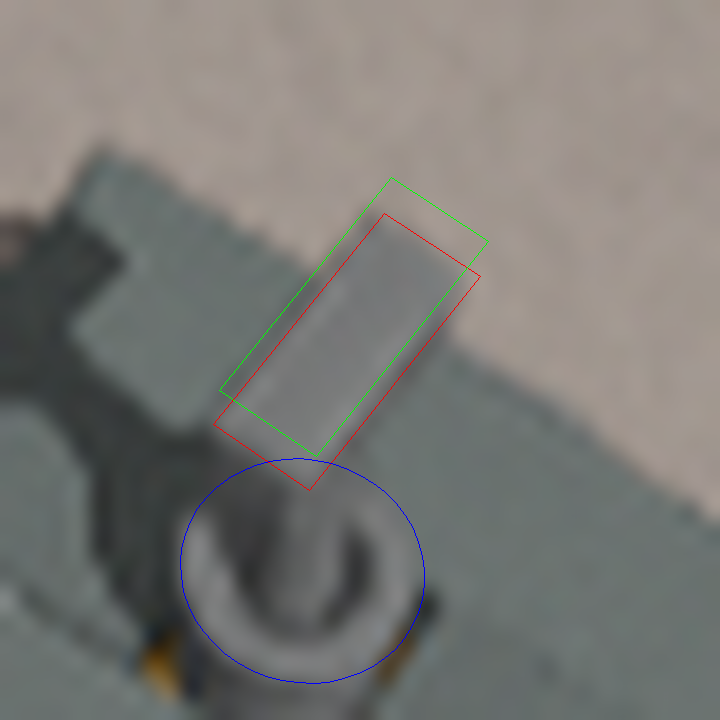

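```bash
python3 d.py 523 100 313 -1.48 38 1
```

```text
rows needed 4 dist 121.1 ang 0.4
[[[0.0301, 0.0027, 0.0004], [-0.002, 0.0, -0.0], 1.0], [[0.0603, 0.0054, 0.0008], [-0.003, 0.001, -0.0], 1.0], [[0.0904, 0.0081, 0.0012], [-0.005, 0.001, -0.0], 1.0], [[0.1206, 0.0108, 0.0016], [-0.007, 0.001, -0.0], 1.0], [[0.1206, 0.0108, 0.0016], [-0.007, 0.001, -0.0], 1.0]]
[522.8 221.  314.9] [-3.135e+00  1.000e-03 -1.480e+00] [-0.5 -1.1 -0.6] 1.001 [ 0.4   0.21  1.69 -0.    1.24  1.88] 23.75
```

Request:
send_rows:
  plan:
    - [[0.03,0.003,0],[0,0,0],1]
    - [[0.06,0.005,0],[0,0,0],1]
    - [[0.09,0.008,0],[0,0,0],1]
    - [[0.12,0.01,0],[0,0,0],1]
    - [[0.12,0.01,0],[0,0,0],1]

```text
clock: 24.17
eef_pos: [523.6, 96.7, 314.7]
tcp_rot: [-3.135, -0.0, -1.482]
contact_force: [0.2, 0.7, 0.8]
opening: 1.0
```

Request:
send_rows:
  plan:
    - [[0,0,0],[0,0,0],1]
    - [[0,0,0],[0,0,0],1]
    - [[0,0,0],[0,0,0],1]
    - [[0,0,0],[0,0,0],1]
    - [[0,0,0],[0,0,0],1]

```text
clock: 24.58
eef_pos: [523.5, 97.5, 314.7]
tcp_rot: [-3.135, -0.0, -1.481]
contact_force: [0.0, 0.7, -0.4]
opening: 0.998
```

```bash
python3 - <<'E'
from h import *
print(pose()[0],pose()[2]['tcp_rot'])
c=save('wrist','w19.png')[:,:,::-1]; cc=cam('wrist')
x0,y0=20,80; b=cv2.resize(c[y0:y0+120,x0:x0+160],(800,600),interpolation=cv2.INTER_CUBIC)
P=lambda P:((proj(cc,P)[0]-[x0,y0]+.5)*5).astype(int)
for tz,col in ((63,(0,0,255)),(75,(0,255,0))):
    for zz in (134,112):
        pts=[P(np.array([553.6,225.6,tz+zz])+R.from_euler('z',.075).apply([*L,0])) for L in [(23,9),(23,-9),(-23,-9),(-23,9)]]
        cv2.polylines(b,[np.array(pts)],True,col,1)
th=np.linspace(0,6.28,50); cv2.polylines(b,[np.array([P([553.6+20*np.cos(t),225.6+20*np.sin(t),115]) for t in th])],True,(255,0,0),1)
cv2.imwrite('pics/w19c.png',b)
E
```

```text
[523.53409063  97.4609562  314.65640839] [-3.13519165e+00 -3.18851018e-04 -1.48127810e+00]
```

View pics/w19c.png

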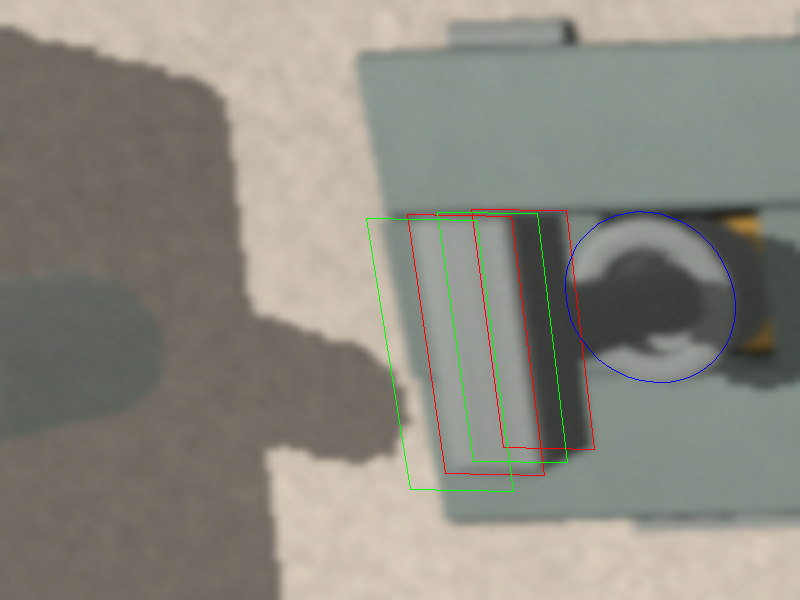

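```bash
python3 - <<'E'
from h import *
save('top','t20.png');t=cam('top')
for l in ['egg_timer','spice_jar','pill_crusher','pill_organiser']:
    for r in viewer.cut_out(l,'top')[:1]:
        ys,xs=np.nonzero(r['mask']); print(l,atz(t,(xs.mean(),ys.mean()),40).round())
s=status.sense();print(s['contact_force'],s['opening'],s['clock'])
job.sign_off()
E
```

```text
egg_timer [548.  -0.  40.]
spice_jar [509. 452.  40.]
pill_crusher [ 532. -471.   40.]
pill_organiser [705.   3.  40.]
[-0.18581809  0.30332455  0.49031295] 1.0010366269571345 24.8833
the job is handed in; nothing more can be done
```

The steel key is standing fully home in the lock with its bar front to back and is released. I handed the job in at 24.9 s, without ever feeling the unlocked stop.

**What I did:** I gripped the key's shank in the rest, stood the key upright in the collar and let go. I then took it by the bar from above, pressed it about 11 mm down and turned it clockwise. I turned about 0.19 rad past the front-to-back line, came back about 0.17 rad, released it and backed away.

**Last checks:**
- **Height and lean:** an oblique wrist view matches a model of the key fully home (tip at 63 mm) and upright. It does not match a key resting on the core's face.
- **Bar direction:** the bar is about 0.05 rad from the box's front-to-back direction.
- **Contact:** the gripper was open and about 130 mm away from the key, with only noise-level force readings.

**What disagreed or stayed unsure:**
- **The stop:** the turning moment stayed at about 0.1 N m all the way, below the stated 0.15, with no clear rise. The angle and height come from the pictures only.
- **When the blade dropped:** it went down on the first press, before I turned it, so the slot probably already lined up.
- **First height estimate:** a rough two-camera estimate after release put the key on the face, not home. The later oblique view settled it as home.
- **Pill organiser:** the top-camera centre reads 24 mm from its starting value, close to the 30 mm limit. I put this down to the arm hiding part of it, since the arm never went near it, but I did not check from another view. The other three bystanders read within about 3 mm of where they started.

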